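# Clamp a row of glass bars in the cam-lock jig

## Task

Get the clamping jig ready: flip its red cam lever over to free the fence, slide the fence back, and put the wooden spacer block that was left in the bed into the green tray. Then lay every glass bar from the grey mat flat in the bed, side by side in one row with the 36 mm sides along the bed, centred and square between stop and fence; slide the fence up gently, with never more than 15 N on the glass, until the row is tight against the stop and the sprung face is pushed in by about half its travel; and flip the lever back to lock the fence. Leave the cup, the jar and the brush alone.

Things in the scene. Friction and masses are not known exactly. Their poses are not given: they have to be found in the camera images.
- jig: fixed plywood jig base, 110 mm (own x, across) by 340 mm (own y, along the bed) by 15 mm high, origin at the centre of its underside; its flat open top (15 mm above the table) is the bed. Aluminium stop at its -y end, blue sliding fence at its +y end. No walls along the bed's sides; a captive steel track bar lies in a 16 mm groove down its middle
- jig_stop: the stop: fixed aluminium bar, 90 mm across (x) by 15 mm by 20 mm high, standing on the bed at its -y end; origin at the centre of its underside. The bars are pushed against it
- stop_face (a point): point on the bed surface at the foot of the stop's inner face, on the bed's centre line; axes as the jig's, so +y runs along the bed towards the fence
- fence (a joint): travel of the blue fence towards the stop (jig -y), in m: 0 = fully back (sprung face then 190 mm from the stop), 0.142 = fully forward. It starts forward, leaving 50 to 66 mm. When free it slides against about 6 N of friction and stays where it is left; with the lever locked a cam holds it against 12 N or more. Blue block, 80 mm across by 94 mm along y, its top 19 mm above the bed
- fence_knob (a point): centre of the fence's black pull knob: upright cylinder 20 mm in diameter, from 33 to 68 mm above the bed (this point is 53 mm above the bed, 68 mm above the table), 50 mm behind the lever's pivot (+y). Moves with the fence; take it to drag the fence
- sprung_face (a joint): how far the fence's sprung face is pushed in, in m: 0 = not touched, 0.010 = bottomed. Spring 1000 N/m (so 0.005 is 5 N). The face is a black rubber-faced plate 70 mm across, 8 mm thick, from 2 to 20 mm above the bed, on the fence's stop side
- face_front (a point): middle of the sprung face's front at the level of the bed; axes as the jig's. It touches the bars
- cam_lever (a joint): angle of the red cam lever, rad: 0 = locked (it leans 0.7 rad from upright to the jig's -x side), 0.7 = upright, 1.4 = fully freed (leans 0.7 rad to the +x side). The cam bites below about 0.5; below 0.2 is locked, above 1.1 is freed. Turning takes about 0.1 N m (2 N at the tip), near the locked end about 0.5 N m (8 N at the tip); it stays where it is left
- lever_pivot (a point): the lever's hinge, on the fence, 18 mm above the bed (33 mm above the table); the hinge axis runs along the jig's y, so the lever swings across the bed. Moves with the fence
- lever_tip (a point): centre of the red ball (18 mm) at the lever's end, 66 mm from the pivot; the shaft is 10 mm thick
- spacer: beech spacer block, 50 mm (own x) by 36 mm (own y) by 40 mm high, origin at the centre of its underside; starts standing in the bed between stop and fence, its x across the bed
- tray: fixed low green tray, 140 mm (x) by 110 mm (y) by 18 mm high outside, walls 4 mm; origin at the centre of its underside
- tray_in (a point): centre of the tray's inner floor
- mat: fixed flat grey mat, 220 by 200 mm, 3 mm thick, where the glass bars lie; bare table (about x 0.44, y -0.10) is left between mat, tray, brush and jig; origin at the centre of its underside
- bar1: Dark red fused-glass bar, 50 mm (own x) by 36 mm (own y) by 18 mm high, 60 to 120 g, pale streaks on top (either big face may lie up in the end); origin at its centre, 9 mm above what it lies flat on. May be absent. Starts flat on the grey mat.
- bar2: Amber fused-glass bar, 50 mm (own x) by 36 mm (own y) by 18 mm high, 60 to 120 g, pale streaks on top (either big face may lie up in the end); origin at its centre, 9 mm above what it lies flat on. May be absent. Starts flat on the grey mat.
- bar3: Blue-grey fused-glass bar, 50 mm (own x) by 36 mm (own y) by 18 mm high, 60 to 120 g, pale streaks on top (either big face may lie up in the end); origin at its centre, 9 mm above what it lies flat on. May be absent. Starts flat on the grey mat.
- bar4: Green fused-glass bar, 50 mm (own x) by 36 mm (own y) by 18 mm high, 60 to 120 g, pale streaks on top (either big face may lie up in the end); origin at its centre, 9 mm above what it lies flat on. May be absent. Starts flat on the grey mat.
- cup: bystander: blue plastic cup, 80 mm across, 110 mm high, origin at the centre of its underside
- frit_jar: bystander: amber jar with a white cap, 60 mm across, 85 mm high, origin at the centre of its underside
- brush: bystander: brush about 140 mm long lying on the table, origin near its middle
Not all that is in view belongs to the job. Of the things shaped like the spacer, the beech one is meant. Several things have the shape of the tray; the one meant has the colours described above.

How it is judged:
By the outcome, as a careful person would: the job done as asked, in the order asked, and still so for the second after the job is handed in, with the robot touching nothing.
Of bar1, bar2, bar3, bar4 only 2 to 4 are there at a start; the rules pass over those that are not, and their reading is None.
At some moment in a run one of spacer, bar1, bar2, bar3, bar4 may be knocked a few centimetres aside while the robot is not near it.
Once in a run the grip may slacken for a moment while it holds something.
It also fails if it takes over 210 s, if anything falls off the work surface, if the arm or the gripper's body presses on something with over 40 N, if the wrist force passes 120 N, or if a joint passes its speed limit or range.

## Robot

A 6-joint arm with a two-finger parallel gripper is mounted at the origin on the work surface. World frame = base frame: x ahead of the robot, y to its left, z up, the work surface at z = 0. Lengths are in m, angles in rad, forces in N, time in s.
With the tool pointing down it reaches from about 0.225 to 0.875 m from the base axis. Payload 3.4 kg.
Tool frame: the origin (TCP) lies at the very end of the fingers, on their centre line; the grasp point (between the pads) lies 19 mm behind it; z points along the fingers, y is the line along which they close (so a half turn about z gives the same grasp; the last joint's range is limited). The gripper opens to 85 mm and grips with 20 to 120 N. Pads are 22 mm wide; open, the fingers measure 114 mm over their backs; the gripper's body (76 mm by 85 mm) begins 54 mm behind the grasp point. The pads swing forward as they close: fully open they stand 13 mm farther back than shut.
Start: joints at [1.094, 0.276, 1.505, -0, 1.361, -0.121], TCP at [0.2, 0.539, 0.198] pointing down, gripper open.
Joint ranges: [-2.89, 2.89], [-0.75, 2.08], [0.22, 2.7], [-1.18, 4.32], [0.11, 2.71], [-2.7, 2.7]. Speed limits (rad/s): [2.57, 2.57, 3.14, 3.14, 3.14, 3.14].

## Interface

Orientations are given as a 3x3 rotation matrix whose columns are the frame's x, y, z axes.
In Python, from plant import ctrl gives the robot as it stands. The module is installed in compiled form; this text tells all that it offers.
- The arm moves only by the tool send_rows, never from a script. Its argument "rows" is a list of rows, each an object with "linear": the shift along the world's x, y, z each as a share of 0.06 m, from -1 to 1, a list of three; "turn": the turn about the world's z as a share of 4 degrees, from -1 to 1. In form: [{"linear": [dx, dy, dz], "turn": turn}, ...]. A call has 1 to 5 rows; each row shifts and turns the commanded pose from where the row before left it; what a row does not reach is not made up. A row lasts 1/8 s, in which the tool goes at most 62.5 mm and 10.7 degrees, less where a joint would pass 70% of its speed; a pose out of reach is approached as far as the arm can. A call with a number of a shift or a turn outside -1 to 1 is refused whole. A call with a gripper value outside its range is refused whole. "gripper" is the closure, from 0 (fully open) to 1 (shut), set as the call begins (left out, the last holds). The fingers move at their own pace and stop on an object; the grip force is fixed at half the most. Time passes only in rows, so rows that do not move let the fingers close. It gives the time, the measured TCP pose, the force, the opening and the grip force at its end, in the units of the state.
- ctrl.get_obs(): the state, without advancing time (a new reading comes with each control period).
- ctrl.get_image(name): name is "scene" or "top"; returns the picture (420x560x3 uint8, blue, green, red); there is no depth.
- ctrl.camera_model(name): a dict with "mtx" (3x3 intrinsics, pixels), "k1" (the pictures are not rectified: a ray, as slopes to the right and down, at radius r is drawn at 1 + k1 r^2 times it, then the intrinsics apply), "R" (3x3) and "t" (3): a world point X has camera coordinates R X + t. Camera axes: x right, y down, z forward; pixel columns grow to the right and rows downward; lengths in m; the calibration is good to about 2 mm. A picture is of the moment at which its call begins. camera_model takes no time and is no camera call.
- ctrl.sign_off(): hands the job in; it is judged then, once.
The state is a dict: "time": time; "joint_positions": joint angles; "qd": joint speeds; "joint_torque": joint torques, N m; "tcp_pos": TCP position; "tool_rot": TCP orientation; "wrist_force": force on the tool from outside, world axes, zero at the start; "torque": the same for the moment, N m; "finger_gap": opening from 0.0 (shut) to 1.0 (fully open); "gripper_force": force on a finger pad.
Only numpy, scipy, OpenCV 4.12 (cv2) and the standard library are available. Lean on these libraries where they do the work, as an engineer would, in place of code of your own. Each camera call takes 0.05 s, during which the arm holds its last target. There are 200 camera calls.

## Working session

There is one attempt and no reset: what is moved stays moved. The work goes in short steps, Python scripts to look and compute and a tool call to move; the robot and the scene stay as the last step left them, time stands still between calls to the robot, and variables do not carry over. Pictures are saved under pics/ and viewed, at most 14 in all, crops included, and the job is handed in when it is done.

Besides the shell and the picture viewer there is one more tool, called after "Request:" by a JSON object that holds its "fn" and its "kwargs", one argument or row to a line. send_rows: Moves the arm, as the interface text tells. Its arguments: {"type":"object","properties":{"rows":{"type":"array"},"gripper":{"type":"number"}},"required":["rows"]}

```bash
mkdir -p pics; cat > h.py <<'E'
import numpy as np, cv2
from plant import ctrl
def cam(n):
    m=ctrl.camera_model(n); return {k:np.array(m[k],float) for k in m if k in("mtx","k1","R","t")}
def ray(n,px):
    m=cam(n); px=np.atleast_2d(np.array(px,float))
    d=np.c_[px,np.ones(len(px))]@np.linalg.inv(m["mtx"]).T; d=d[:,:2]
    s=d.copy()
    for _ in range(20): s=d/(1+m["k1"]*(s**2).sum(1,keepdims=True))
    w=np.c_[s,np.ones(len(s))]@m["R"]; return -m["R"].T@m["t"],w/np.linalg.norm(w,axis=1)[:,None]
def onz(n,px,z):
    c,w=ray(n,px); return c+w*((z-c[2])/w[:,2])[:,None]
def two(pa,pb):
    A=np.zeros((3,3));b=np.zeros(3);L=[]
    for n,p in(("scene",pa),("top",pb)):
        c,w=ray(n,p);w=w[0];P=np.eye(3)-np.outer(w,w);A+=P;b+=P@c;L.append((P,c))
    x=np.linalg.solve(A,b);return x,[float(np.linalg.norm(P@(x-c))) for P,c in L]
def proj(n,X):
    m=cam(n);X=np.atleast_2d(X)@m["R"].T+m["t"];s=X[:,:2]/X[:,2:]
    s=s*(1+m["k1"]*(s**2).sum(1,keepdims=True));return s@m["mtx"][:2,:2].T+m["mtx"][:2,2]
def snap(n,f):
    i=ctrl.get_image(n);cv2.imwrite(f"pics/{f}.png",i);return i
E
python3 - <<'E'
from h import *
for n in("scene","top"):
    snap(n,n+"0");m=cam(n);print(n,-m["R"].T@m["t"],m["mtx"][0,0],m["k1"])
    i=cv2.imread(f"pics/{n}0.png");cv2.imwrite(f"pics/{n}0v.png",cv2.resize(i,(800,600)))
o=ctrl.get_obs();print(o)
E
```

```text
scene [ 1.09345958 -0.49893476  0.67296088] 423.2319980663729 -0.11659832957756448
top [0.45539088 0.03392877 1.37164512] 508.2571088035343 -0.011895628089727321
{'time': 0.1, 'joint_positions': array([ 1.09399991e+00,  2.76564743e-01,  1.50603516e+00, -1.07923646e-05,
        1.36070934e+00, -1.20999483e-01]), 'qd': array([ 0.00013686,  0.00023757, -0.00336849,  0.00041548, -0.00174196,
       -0.00077851]), 'joint_torque': array([ 2.56950254e-03, -4.17696512e+01, -2.46405762e+01,  2.41555072e-04,
        5.71331300e-03,  1.74138438e-05]), 'tcp_pos': array([0.20005237, 0.53849923, 0.19759605]), 'tool_rot': array([[-9.37369894e-01,  3.48334718e-01, -7.78425104e-04],
       [ 3.48335532e-01,  9.37368666e-01, -1.52998097e-03],
       [ 1.96725812e-04, -1.70531122e-03, -9.99998527e-01]]), 'wrist_force': array([-0.66553203, -0.13111278, -0.03250926]), 'torque': array([ 0.01634605, -0.02314822, -0.03735986]), 'gripper_force': 0.0, 'finger_gap': 1.0033908522397246}
```

View pics/scene0v.png

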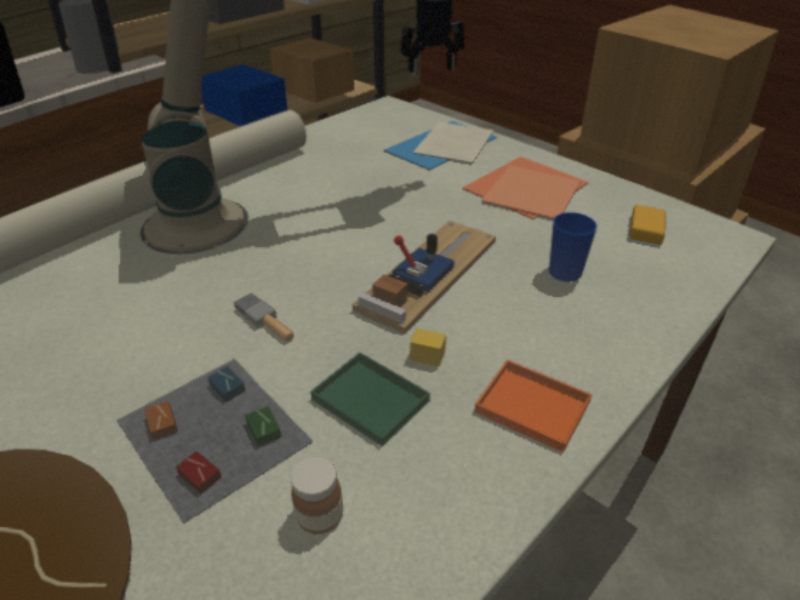

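View pics/top0v.png

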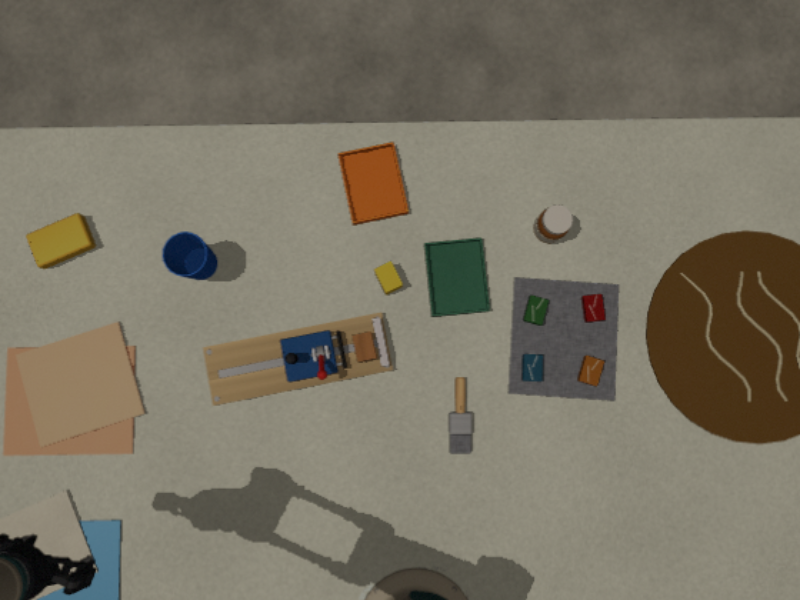

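The pictures show four bars on the mat, at top view (537,310), (594,308), (533,368) and (592,371) in 800x600 pixels. The jig is at about (300,358) with its fence to the left (+y) and the red lever leaning toward the robot. The beech spacer is at (365,346), the green tray at (457,277), and there are yellow and orange decoys.

```bash
cat > m.py <<'E'
from h import *
# name: (hsv lo, hsv hi, scene roi x0,y0,x1,y1, top roi)  rois in 560x420 px
def mask(im,roi,f):
    h=cv2.cvtColor(im,cv2.COLOR_BGR2HSV).astype(int);m=f(h[...,0],h[...,1],h[...,2]).astype(np.uint8)*255
    k=np.zeros_like(m);x0,y0,x1,y1=roi;k[y0:y1,x0:x1]=m[y0:y1,x0:x1];return k
def big(m):
    c,_=cv2.findContours(m,cv2.RETR_EXTERNAL,cv2.CHAIN_APPROX_NONE)
    return max(c,key=cv2.contourArea) if c else None
E
python3 - <<'E'
from m import *
for n,pts in(("top",dict(green=(376,217),red=(416,216),blue=(373,258),amber=(414,260),mat=(395,237),spacer=(255,242),fence=(210,250),wood=(165,250),tray=(320,195),table=(300,330),ball=(225,260),stop=(267,240))),("scene",dict(green=(184,298),red=(139,329),blue=(159,267),amber=(112,293),mat=(150,300),spacer=(272,203),fence=(295,190),wood=(320,175),tray=(260,280),table=(200,250),ball=(280,168),stop=(267,216)))):
    h=cv2.cvtColor(cv2.imread(f"pics/{n}0.png"),cv2.COLOR_BGR2HSV)
    for k,(x,y) in pts.items(): print(n,k,np.median(h[y-1:y+2,x-1:x+2].reshape(-1,3),axis=0))
a=cv2.imread("pics/top0.png")[210:295,135:285];b=cv2.imread("pics/scene0.png")[150:235,240:355]
a=cv2.resize(a,None,fx=4,fy=4,interpolation=2);b=cv2.resize(b,None,fx=4,fy=4,interpolation=2)
cv2.imwrite("pics/jig0a.png",a);cv2.imwrite("pics/jig0b.png",b)
E
```

```text
top green [ 56. 134.  63.]
top red [  1. 218.  89.]
top blue [ 99. 143.  67.]
top amber [ 14. 197. 110.]
top mat [ 0.  6. 85.]
top spacer [ 14. 158. 113.]
top fence [107. 186.  48.]
top wood [ 18. 107. 134.]
top tray [ 72. 110.  71.]
top table [ 25.  34. 138.]
top ball [  1. 214. 116.]
top stop [ 10.  21. 147.]
scene green [50. 59. 90.]
scene red [  3. 110. 107.]
scene blue [95. 50. 86.]
scene amber [ 14. 121. 118.]
scene mat [30.  3. 88.]
scene spacer [ 14. 121. 103.]
scene fence [24. 18. 87.]
scene wood [ 18.  99. 133.]
scene tray [66. 69. 79.]
scene table [ 29.  32. 154.]
scene ball [  3. 158.  92.]
scene stop [20. 23. 88.]
```

View pics/jig0a.png

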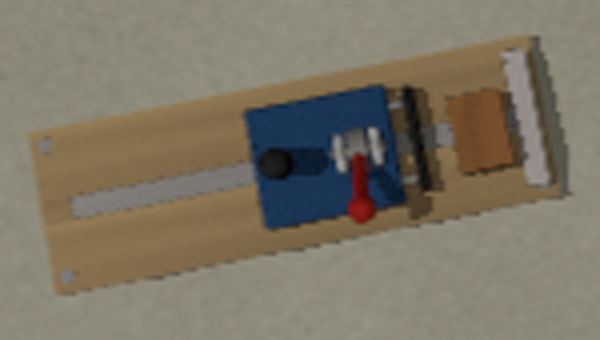

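View pics/jig0b.png

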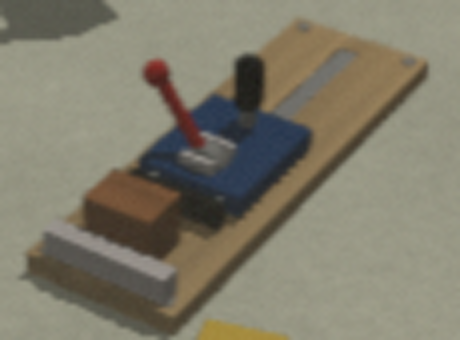

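The first crop shows the jig's corners at (30,132), (535,38), (567,195) and (57,295), the knob at (275,163), the red ball at (362,209), and the spacer at (480,130). The second crop shows the ball at (156,73), the knob top at (250,62), and the spacer top around (130,195).

```bash
cat > meas.py <<'E'
from m import *
def rect(n,c,z):
    w=onz(n,c.reshape(-1,2),z)[:,:2]
    (cx,cy),(a,b),ang=cv2.minAreaRect((w*1000).astype(np.float32))
    if a<b: a,b=b,a;ang+=90
    return np.array([cx/1000,cy/1000]),a,b,(ang+90)%180-90   # ang: direction of long side, deg from world x
BAR=dict(bar1=lambda h,s,v:((h<8)|(h>172))&(s>150),bar2=lambda h,s,v:(h>8)&(h<22)&(s>130),bar3=lambda h,s,v:(h>88)&(h<112)&(s>75),bar4=lambda h,s,v:(h>40)&(h<75)&(s>70))
def bars(im,roi,z):
    r={}
    for k,f in BAR.items():
        m=mask(im,roi,f);m=cv2.morphologyEx(m,cv2.MORPH_CLOSE,np.ones((3,3)))
        c=big(m)
        if c is not None and cv2.contourArea(c)>60: r[k]=rect("top",c,z)
    return r
def f(r): return "%.4f %.4f  %.0fx%.0f  ang %.1f"%(*r[0],r[1],r[2],r[3])
MAT=(358,196,432,280)
E
python3 - <<'E'
from meas import *
t=cv2.imread("pics/top0.png");s=cv2.imread("pics/scene0.png")
for k,r in bars(t,MAT,.021).items(): print(k,f(r))
J=(138,212,285,292)
w=mask(t,J,lambda h,s,v:(h>10)&(h<24)&(s>75));w=cv2.morphologyEx(w,cv2.MORPH_OPEN,np.ones((3,3)))
c=cv2.convexHull(big(w));print("jig",f(rect("top",c,.015)))
sp=mask(t,(244,228,266,256),lambda h,s,v:(h>10)&(h<16.5)&(s>135));sp=cv2.morphologyEx(sp,cv2.MORPH_OPEN,np.ones((3,3)));print("spacer",f(rect("top",big(sp),.055)),cv2.boundingRect(sp))
tr=mask(t,(290,160,350,225),lambda h,s,v:(h>60)&(h<85)&(s>70));print("tray",f(rect("top",big(tr),.018)))
def cen(m):
    mm=cv2.moments(big(m));return np.array([mm["m10"],mm["m01"]])/mm["m00"]
red=lambda h,s,v:((h<8)|(h>172))&(s>140)
bt=np.array([135+362/4-.4,210+210/4-.4]);bs=np.array([240+156/4-.4,150+73/4-.4])
print("ball",two(bs,bt))
kt=np.array([135+275/4-.4,210+161/4-.4]);ks=np.array([240+249/4-.4,150+62/4-.4]);print("knobtop",two(ks,kt))
# spacer top corners (scene crop b, top crop a) near-stop robot-side etc
for nm,b,a in(("A",(125,168),(505,90)),("B",(86,203),(515,160))):pass
st=mask(t,(258,218,276,262),lambda h,s,v:(s<60)&(v>120));
for nm,sb,ta in(("stopL",(45,232),(547,184)),("stopR",(177,272),(526,50)),("spTopNearR",(155,224),(510,92)),("spTopNearL",(85,204),(516,165))):
    print(nm,two((240+sb[0]/4-.4,150+sb[1]/4-.4),(135+ta[0]/4-.4,210+ta[1]/4-.4)))
# streak heights
print("mat streak")
for k,rs,rt in(("bar1",(122,312,156,346),(404,204,428,228)),("bar2",(98,278,126,308),(404,246,426,272)),("bar3",(144,254,172,280),(362,246,384,268)),("bar4",(170,282,198,312),(364,204,388,228))):
    o=[]
    for im,r in((s,rs),(t,rt)):
        g=im[r[1]:r[3],r[0]:r[2]].min(axis=2).astype(float);g=np.clip(g-np.percentile(g,96),0,None)
        y,x=np.mgrid[r[1]:r[3],r[0]:r[2]];o.append((np.array([(x*g).sum(),(y*g).sum()])/g.sum()))
    print(k,two(*o))
E
```

```text
bar1 0.5769 -0.3417  49x38  ang 5.7
bar2 0.4605 -0.3318  50x38  ang -19.1
bar3 0.4674 -0.2237  48x35  ang -1.9
bar4 0.5743 -0.2338  50x36  ang -17.1
jig 0.4894 0.2189  326x110  ang -79.7
spacer 0.5095 0.0860  50x36  ang 11.7 (247, 232, 17, 21)
tray 0.6398 -0.0873  139x108  ang 4.7
ball (array([0.45982322, 0.16043629, 0.0852975 ]), [0.00020366710047385215, 0.00020366710047383697])
knobtop (array([0.49122851, 0.21533651, 0.08230034]), [0.00014653932266885304, 0.00014653932266868517])
stopL (array([0.47547542, 0.04460601, 0.03029785]), [0.0006875137712503086, 0.0006875137712504036])
stopR (array([0.56625253, 0.06021006, 0.04027814]), [0.005062662594597169, 0.005062662594597214])
spTopNearR (array([0.5379949 , 0.07081056, 0.05489469]), [0.005198309749806986, 0.005198309749806954])
spTopNearL (array([0.48858839, 0.06527604, 0.04732988]), [0.0018300520152491563, 0.0018300520152491032])
mat streak
bar1 (array([ 0.58318637, -0.33400522,  0.03222891]), [0.008513148237920985, 0.008513148237921084])
bar2 (array([ 0.46866352, -0.33839409,  0.06472512]), [0.008338134646260783, 0.00833813464626071])
bar3 (array([ 0.47664406, -0.22318932,  0.05942358]), [0.012845707086730529, 0.012845707086730381])
bar4 (array([ 0.58670008, -0.22693957,  0.05829848]), [0.01594000374800013, 0.015940003748000205])
```

```bash
python3 - <<'E'
from meas import *
t=cv2.imread("pics/top0.png");s=cv2.imread("pics/scene0.png")
P=np.array([(30,132),(535,38),(567,195),(57,295)])/4+[134.6,209.6]
w=onz("top",P,.015)[:,:2];print(w.round(4))
e=[w[1]-w[0],w[2]-w[3],w[0]-w[3],w[1]-w[2]]
for v in e: print(np.linalg.norm(v).round(4),np.degrees(np.arctan2(v[1],v[0])).round(2))
c0=w.mean(0);print("c",c0)
# scene corners: left-far(300,18)... 
Q=np.array([(300,18),(428,65),(178,322),(28,262)])/4+[239.6,149.6]
q=onz("scene",Q,.015)[:,:2];print(q.round(4));
# edges: fit lines to long sides in world from the wood mask
m=mask(t,(138,212,285,292),lambda h,s,v:(h>10)&(h<24)&(s>75));c=big(cv2.morphologyEx(m,cv2.MORPH_OPEN,np.ones((3,3)))).reshape(-1,2)
W=onz("top",c,.015)[:,:2]
th=np.radians(100.3);yj=np.array([np.cos(th),np.sin(th)]);xj=np.array([yj[1],-yj[0]])
for _ in range(3):
    u=(W-c0)@xj;v=(W-c0)@yj;A=[]
    for sg in(1,-1):
        k=(abs(u-sg*.055)<.006)&(abs(v)<.14);p=np.polyfit(v[k],u[k],1);A.append(p)
    sl=(A[0][0]+A[1][0])/2;off=(A[0][1]+A[1][1])/2;th-=np.arctan(sl);c0=c0+off*xj
    yj=np.array([np.cos(th),np.sin(th)]);xj=np.array([yj[1],-yj[0]])
    print(A,np.degrees(th),c0)
k=(v>.15)&(abs(u)<.05);print("end v",np.median(v[k]),(W[:,:]@yj)[k].max()-c0@yj)
for nm,p in(("knob",(.4912,.2153)),("ball",(.4598,.1604)),("spacer",(.5095,.0860))):
    d=np.array(p)-c0;print(nm,d@xj,d@yj)
st=mask(t,(255,215,278,262),lambda h,s,v:(s<60)&(v>125));st=cv2.morphologyEx(st,cv2.MORPH_OPEN,np.ones((2,2)))
r=rect("top",big(st),.035);print("stop",f(r),(r[0]-c0)@xj,(r[0]-c0)@yj)
E
```

```text
[[0.5149 0.3882]
 [0.5727 0.0509]
 [0.4678 0.031 ]
 [0.407  0.369 ]]
0.3423 -80.27
0.3434 -79.81
0.1096 10.09
0.1068 10.7
c [0.49060369 0.20978061]
[[0.4095 0.3695]
 [0.5184 0.3837]
 [0.5808 0.0532]
 [0.4755 0.0303]]
[array([-0.00086402,  0.05413289]), array([-0.00035235, -0.05294454])] 100.33484644768963 [0.49118829 0.20988685]
[array([-0.00025589,  0.0535387 ]), array([ 0.00025578, -0.05353871])] 100.33484965315985 [0.49118828 0.20988685]
[array([-0.00025583,  0.05353871]), array([ 0.00025583, -0.05353871])] 100.33484965345471 [0.49118828 0.20988685]
end v 0.1701696859511902 0.17227267480627656
knob 0.000982650739590633 0.0053232251964146
ball -0.03975701294978087 -0.04305290323979769
spacer -0.00421074696006092 -0.12516205604378217
stop 0.5397 0.0547  79x58  ang -0.9 0.019924994439040344 -0.1614181711834558
```

```bash
cat >> meas.py <<'E'
C0=np.array([.493,.2097]);th=np.radians(100.3);YJ=np.array([np.cos(th),np.sin(th)]);XJ=np.array([YJ[1],-YJ[0]])
def toj(p): d=np.asarray(p)[...,:2]-C0; return np.c_[d@XJ,d@YJ].round(4)
def tow(u,v): return (C0+u*XJ+v*YJ).round(4)
E
python3 - <<'E'
from meas import *
P=np.array([(503,52),(533,186),(522,48),(550,184)])/4+[134.6,209.6]
print("stop top edge",toj(onz("top",P,.035)))
Q=np.array([(45,232),(177,272),(60,220),(181,265)])/4+[239.6,149.6]
print("scene stop near edge",toj(onz("scene",Q,.035)))
P=np.array([(405,88),(430,188),(447,97),(510,90),(517,160),(460,173)])/4+[134.6,209.6]
print("face",toj(onz("top",P,.035))[:2],"spacer",toj(onz("top",P[2:],.055)))
print("ball w",toj((.4598,.1604)),tow(-.09,-.045),tow(0.02,-.045),tow(.03,-.045),"knob",toj((.4912,.2153)))
E
```

```text
stop top edge [[ 0.0433 -0.148 ]
 [-0.0469 -0.1505]
 [ 0.0435 -0.1608]
 [-0.0478 -0.1617]]
scene stop near edge [[-0.0425 -0.1636]
 [ 0.0458 -0.1515]
 [-0.0419 -0.1488]
 [ 0.0442 -0.1446]]
face [[ 0.0325 -0.0802]
 [-0.0351 -0.0841]] spacer [[ 0.0199 -0.1071]
 [ 0.0165 -0.148 ]
 [-0.0288 -0.1438]
 [-0.0299 -0.1061]]
ball w [[-0.0415 -0.0426]] [0.4125 0.1493] [0.5207 0.169 ] [0.5306 0.1708] knob [[-0.0008  0.0058]]
```

Request:
{"fn": "send_rows", "kwargs": {
  "gripper": 1,
  "rows": [
    {"linear": [0.236, -0.433, -0.05], "turn": -1},
    {"linear": [0.236, -0.433, -0.05], "turn": -1},
    {"linear": [0.236, -0.433, -0.05], "turn": -1},
    {"linear": [0.236, -0.433, -0.05], "turn": -1},
    {"linear": [0.236, -0.433, -0.05], "turn": -1}
  ]
}}

```text
time: 0.72
tcp_pos: [0.2712, 0.408, 0.1829]
tool_rot: [[-0.76, 0.65, -0.0], [0.65, 0.76, -0.001], [-0.0, -0.001, -1.0]]
wrist_force: [0.6, 0.2, -0.3]
finger_gap: -0.0
gripper_force: 0.0
```

Request:
{"fn": "send_rows", "kwargs": {
  "rows": [
    {"linear": [0.236, -0.433, -0.05], "turn": -1},
    {"linear": [0.236, -0.433, -0.05], "turn": -1},
    {"linear": [0.236, -0.433, -0.05], "turn": -1},
    {"linear": [0.236, -0.433, -0.05], "turn": -1},
    {"linear": [0.236, -0.433, -0.05], "turn": -1}
  ]
}}

```text
time: 1.35
tcp_pos: [0.342, 0.2782, 0.168]
tool_rot: [[-0.492, 0.87, -0.0], [0.87, 0.492, -0.0], [-0.0, -0.001, -1.0]]
wrist_force: [-0.4, -0.1, 0.8]
finger_gap: 0.0
gripper_force: 0.0
```

Request:
{"fn": "send_rows", "kwargs": {
  "rows": [
    {"linear": [0.236, -0.433, -0.05], "turn": -1},
    {"linear": [0.236, -0.433, -0.05], "turn": -1},
    {"linear": [0.236, -0.433, -0.05], "turn": -1},
    {"linear": [0.236, -0.433, -0.05], "turn": -1},
    {"linear": [0.236, -0.433, -0.05], "turn": -0.8}
  ]
}}

```text
time: 1.98
tcp_pos: [0.4128, 0.1484, 0.153]
tool_rot: [[-0.179, 0.984, -0.001], [0.984, 0.179, -0.0], [0.0, -0.001, -1.0]]
wrist_force: [1.0, -0.5, 0.1]
finger_gap: 0.001
gripper_force: 0.0
```

Request:
{"fn": "send_rows", "kwargs": {
  "rows": [
    {"linear": [0, 0, -0.67], "turn": 0},
    {"linear": [0, 0, -0.66], "turn": 0},
    {"linear": [0.2, 0.036, 0], "turn": 0},
    {"linear": [0.2, 0.036, 0], "turn": 0},
    {"linear": [0.2, 0.036, 0], "turn": 0}
  ]
}}

```text
time: 2.6
tcp_pos: [0.4516, 0.1565, 0.0753]
tool_rot: [[-0.181, 0.983, 0.004], [0.983, 0.181, 0.001], [0.0, 0.004, -1.0]]
wrist_force: [0.5, -0.3, -1.0]
finger_gap: 0.003
gripper_force: 0.0
```

Request:
{"fn": "send_rows", "kwargs": {
  "rows": [
    {"linear": [0.2, 0.036, 0], "turn": 0},
    {"linear": [0.2, 0.036, 0], "turn": 0},
    {"linear": [0.2, 0.036, 0], "turn": 0},
    {"linear": [0.2, 0.036, 0], "turn": 0}
  ]
}}

```text
time: 3.1
tcp_pos: [0.4975, 0.1646, 0.0736]
tool_rot: [[-0.181, 0.984, 0.0], [0.984, 0.181, 0.0], [0.0, 0.0, -1.0]]
wrist_force: [-0.4, -0.1, 0.8]
finger_gap: 0.003
gripper_force: 0.0
```

```bash
python3 - <<'E'
from meas import *
o=ctrl.get_obs();print(toj(o["tcp_pos"]))
s=snap("scene","s1");t=snap("top","t1")
a=cv2.resize(t[200:300,140:290],(600,400),interpolation=2)[:, :400];b=cv2.resize(s[130:230,250:350],(400,400),interpolation=2)
cv2.imwrite("pics/j1.png",np.hstack([a,b]))
E
```

```text
[[-0.0036 -0.0452]]
```

View pics/j1.png

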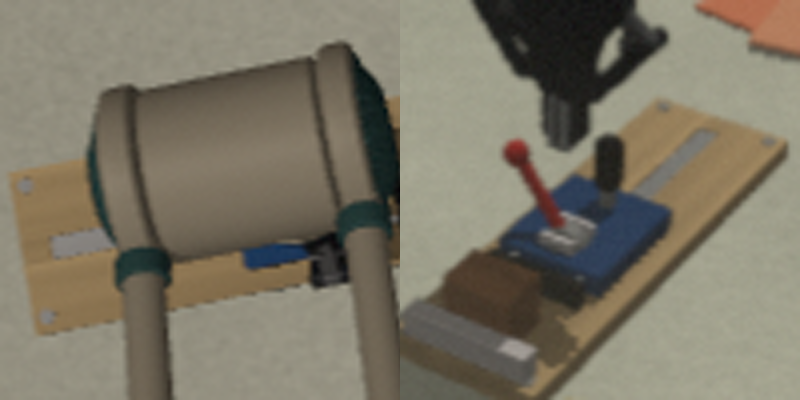

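```bash
python3 - <<'E'
from meas import *
o=ctrl.get_obs();p=o["tcp_pos"];print(p)
for X in (p,[.4598,.1604,.0853],[*tow(0,-.0442),.033],[.4912,.2153,.083]): print(proj("scene",X),proj("top",X))
E
```

```text
[0.49855665 0.16469809 0.07363143]
[[290.74785059 176.84281795]] [[223.74832841 246.79665691]]
[[278.50422442 167.85840115]] [[225.05492365 262.05414512]]
[[291.54871839 190.02431767]] [[224.73307371 246.40349235]]
[[301.89740687 164.86667231]] [[203.36675186 249.89472806]]
```

```bash
python3 - <<'E'
from meas import *
s=cv2.imread("pics/s1.png")
for x in (286,288,290,292,294,296): print(x,[tuple(int(q) for q in s[y,x])[::2] for y in range(158,186,2)])
s0=cv2.imread("pics/scene0.png");p=np.array([.20005,.5385,.1976]);print(proj("scene",[p,p+[0,0,.013]]))
R=np.array([.348,.937,0]);print(proj("scene",[p+R*.05,p-R*.05,p+R*.05+[0,0,.013],p-R*.05+[0,0,.013]]))
g=s0[:,:,:].max(2);
for y in range(30,64,2): 
    xs=np.where(g[y,270:340]<40)[0]+270; print(y,xs.min() if len(xs) else None,xs.max() if len(xs) else None)
E
```

```text
286 [(55, 61), (52, 58), (59, 65), (110, 123), (120, 135), (138, 158), (139, 158), (143, 163), (136, 157), (111, 144), (46, 109), (36, 98), (39, 85), (64, 70)]
288 [(51, 56), (52, 56), (52, 58), (53, 58), (70, 77), (139, 158), (138, 158), (141, 161), (141, 161), (124, 139), (83, 58), (68, 85), (38, 101), (35, 94)]
290 [(59, 65), (59, 63), (60, 64), (63, 68), (64, 70), (130, 148), (137, 158), (138, 156), (126, 150), (90, 68), (87, 46), (88, 49), (82, 73), (70, 113)]
292 [(41, 45), (46, 49), (43, 46), (40, 45), (60, 66), (127, 143), (142, 161), (131, 154), (90, 83), (86, 45), (87, 48), (87, 46), (91, 56), (132, 139)]
294 [(30, 36), (30, 33), (31, 34), (39, 43), (110, 125), (139, 159), (136, 158), (94, 138), (86, 60), (89, 48), (87, 45), (83, 43), (73, 44), (116, 117)]
296 [(39, 44), (41, 45), (41, 47), (106, 120), (136, 155), (137, 157), (99, 143), (86, 138), (87, 100), (86, 48), (86, 48), (83, 43), (57, 37), (75, 68)]
[[301.24705974  63.9373113 ]
 [301.36200853  60.04040122]]
[[314.54549635  61.79315528]
 [287.58185935  66.17961568]
 [314.7269748   57.94023517]
 [287.62599378  62.23939331]]
30 280 325
32 280 325
34 280 324
36 280 320
38 282 319
40 285 319
42 285 319
44 285 319
46 285 318
48 285 316
50 287 289
52 300 302
54 None None
56 None None
58 None None
60 None None
62 None None
```

Request:
{"fn": "send_rows", "kwargs": {
  "rows": [
    {"linear": [0, 0, 0.6], "turn": 0},
    {"linear": [-0.8, -0.145, 0], "turn": 0},
    {"linear": [-0.8, -0.145, 0], "turn": 0},
    {"linear": [0, 0, -0.8], "turn": 0},
    {"linear": [0, 0, -0.7], "turn": 0}
  ]
}}

```text
time: 3.82
tcp_pos: [0.4002, 0.147, 0.0195]
tool_rot: [[-0.181, 0.983, 0.002], [0.983, 0.181, 0.0], [0.0, 0.002, -1.0]]
wrist_force: [-0.1, 1.1, 0.4]
finger_gap: -0.002
gripper_force: 0.0
```

Request:
{"fn": "send_rows", "kwargs": {
  "rows": [
    {"linear": [0, 0, 0], "turn": 0},
    {"linear": [0, 0, 0], "turn": 0}
  ]
}}

```text
time: 4.08
tcp_pos: [0.4016, 0.1472, 0.0206]
tool_rot: [[-0.181, 0.984, 0.001], [0.984, 0.181, 0.0], [0.0, 0.001, -1.0]]
wrist_force: [-0.6, 0.2, -0.3]
finger_gap: -0.0
gripper_force: 0.0
```

```bash
python3 - <<'E'
from meas import *
p=ctrl.get_obs()["tcp_pos"];print(p,proj("scene",[p,p*[1,1,0]]),proj("top",p))
s=snap("scene","s2");t=snap("top","t2")
x,y=proj("scene",p)[0].astype(int);u,v=proj("top",p)[0].astype(int)
a=cv2.resize(t[v-50:v+50,u-50:u+50],(400,400),interpolation=2);b=cv2.resize(s[y-50:y+50,x-50:x+50],(400,400),interpolation=2)
cv2.imwrite("pics/j2.png",np.hstack([a,b]));print(x,y,u,v)
E
```

```text
[0.40160281 0.14722572 0.02057081] [[259.65384153 181.90844716]
 [259.87167383 188.1055078 ]] [[232.58386455 284.25416784]]
259 181 232 284
```

View pics/j2.png

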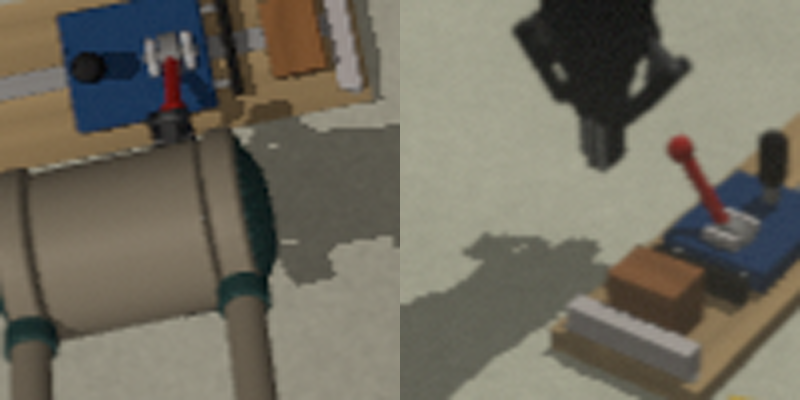

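Request:
{"fn": "send_rows", "kwargs": {
  "rows": [
    {"linear": [0, 0, -0.1], "turn": 0},
    {"linear": [0, 0, -0.1], "turn": 0},
    {"linear": [0, 0, -0.08], "turn": 0},
    {"linear": [0, 0, 0], "turn": 0},
    {"linear": [0, 0, 0], "turn": 0}
  ]
}}

```text
time: 4.8
tcp_pos: [0.4007, 0.147, 0.0028]
tool_rot: [[-0.181, 0.984, -0.0], [0.984, 0.181, -0.0], [-0.0, -0.0, -1.0]]
wrist_force: [0.4, -0.6, 0.6]
finger_gap: 0.001
gripper_force: 0.0
```

Request:
{"fn": "send_rows", "kwargs": {
  "rows": [
    {"linear": [0, 0, -0.05], "turn": 0},
    {"linear": [0, 0, -0.05], "turn": 0}
  ]
}}

```text
time: 5.05
tcp_pos: [0.4008, 0.1471, -0.0033]
tool_rot: [[-0.181, 0.984, 0.0], [0.984, 0.181, 0.0], [-0.0, 0.0, -1.0]]
wrist_force: [0.6, 0.3, 0.8]
finger_gap: -0.002
gripper_force: 0.0
```

```bash
python3 - <<'E'
from meas import *
o=ctrl.get_obs();p=o["tcp_pos"];print(p,o["wrist_force"],o["joint_positions"],proj("scene",[p]))
s=snap("scene","s3")
h=s.max(2)
for y in range(165,200): print(y,list(np.where(h[y,250:272]<75)[0]+250))
E
```

```text
[ 0.40080233  0.14705269 -0.00328109] [0.59589566 0.32523178 0.78981955] [ 1.88370749e-01  2.82597062e-01  2.10129076e+00 -8.43598577e-06
  7.57380180e-01  6.58767523e-03] [[259.65725289 188.99072789]]
165 [np.int64(253), np.int64(254), np.int64(255), np.int64(256), np.int64(257), np.int64(258), np.int64(259), np.int64(260), np.int64(261), np.int64(262), np.int64(263), np.int64(264), np.int64(265), np.int64(266), np.int64(267), np.int64(268), np.int64(269), np.int64(270), np.int64(271)]
166 [np.int64(253), np.int64(254), np.int64(255), np.int64(256), np.int64(257), np.int64(258), np.int64(259), np.int64(260), np.int64(261), np.int64(262), np.int64(263), np.int64(264), np.int64(265), np.int64(266), np.int64(267), np.int64(268), np.int64(269)]
167 [np.int64(254), np.int64(255), np.int64(256), np.int64(257), np.int64(258), np.int64(259), np.int64(260), np.int64(261), np.int64(262), np.int64(263), np.int64(264), np.int64(265), np.int64(266), np.int64(267), np.int64(268)]
168 [np.int64(255), np.int64(256), np.int64(257), np.int64(258), np.int64(259), np.int64(260), np.int64(261), np.int64
[... 1106 characters left out ...]
 np.int64(259), np.int64(260), np.int64(261), np.int64(262), np.int64(263), np.int64(264)]
176 [np.int64(255), np.int64(256), np.int64(257), np.int64(258), np.int64(259), np.int64(260), np.int64(261), np.int64(262), np.int64(263), np.int64(264)]
177 [np.int64(256), np.int64(257), np.int64(258), np.int64(259), np.int64(260), np.int64(261), np.int64(262), np.int64(263)]
178 [np.int64(256), np.int64(257), np.int64(258), np.int64(259), np.int64(260), np.int64(261), np.int64(262)]
179 [np.int64(257), np.int64(258), np.int64(259), np.int64(260), np.int64(261)]
180 []
181 []
182 []
183 []
184 []
185 []
186 []
187 []
188 []
189 []
190 []
191 []
192 []
193 []
194 []
195 []
196 []
197 []
198 []
199 []
```

Request:
{"fn": "send_rows", "kwargs": {
  "rows": [
    {"linear": [0, 0, -0.06], "turn": 0},
    {"linear": [0, 0, -0.06], "turn": 0},
    {"linear": [0, 0, -0.05], "turn": 0}
  ]
}}

```text
time: 5.48
tcp_pos: [0.4006, 0.147, -0.0137]
tool_rot: [[-0.181, 0.984, -0.0], [0.984, 0.181, -0.0], [-0.0, -0.0, -1.0]]
wrist_force: [0.9, -0.6, 0.8]
finger_gap: 0.005
gripper_force: 0.0
```

Request:
{"fn": "send_rows", "kwargs": {
  "rows": [
    {"linear": [0, 0, -0.05], "turn": 0},
    {"linear": [0, 0, -0.03], "turn": 0}
  ]
}}

```text
time: 5.72
tcp_pos: [0.4003, 0.147, -0.0181]
tool_rot: [[-0.181, 0.984, -0.001], [0.984, 0.181, -0.0], [-0.0, -0.001, -1.0]]
wrist_force: [-5.8, -1.9, 13.5]
finger_gap: 0.0
gripper_force: 0.0
```

```bash
python3 - <<'E'
from meas import *
p=ctrl.get_obs()["tcp_pos"]
s=snap("scene","s4");b=cv2.resize(s[130:220,215:305],(720,720),interpolation=2)[:600]
cv2.imwrite("pics/j4.png",b);print(p,proj("scene",p*[1,1,0]))
E
```

```text
[ 0.40029352  0.14697342 -0.0180826 ] [[259.47212372 187.95257352]]
```

View pics/j4.png

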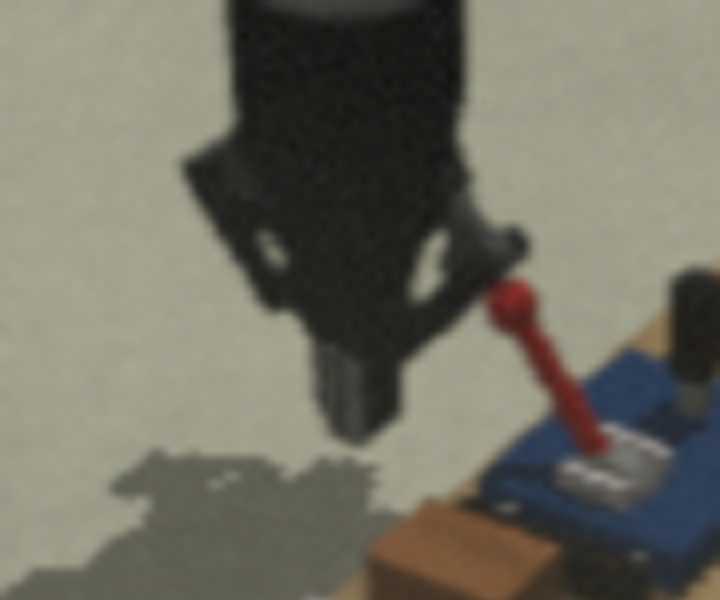

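Request:
{"fn": "send_rows", "kwargs": {
  "rows": [
    {"linear": [0, 0, 0.2], "turn": 0},
    {"linear": [-0.8, -0.145, 0], "turn": 0},
    {"linear": [0, 0, -0.2], "turn": 0},
    {"linear": [0, 0, -0.05], "turn": 0},
    {"linear": [0, 0, -0.05], "turn": 0}
  ]
}}

```text
time: 6.4
tcp_pos: [0.3541, 0.1386, -0.0238]
tool_rot: [[-0.181, 0.984, 0.002], [0.984, 0.181, 0.0], [0.0, 0.002, -1.0]]
wrist_force: [0.7, -0.1, -0.5]
finger_gap: -0.001
gripper_force: 0.0
```

Request:
{"fn": "send_rows", "kwargs": {
  "rows": [
    {"linear": [0, 0, -0.04], "turn": 0},
    {"linear": [0, 0, -0.04], "turn": 0}
  ]
}}

```text
time: 6.65
tcp_pos: [0.3532, 0.1384, -0.029]
tool_rot: [[-0.181, 0.984, 0.0], [0.984, 0.181, 0.0], [0.0, 0.0, -1.0]]
wrist_force: [0.4, -0.8, -0.3]
finger_gap: 0.001
gripper_force: 0.0
```

Request:
{"fn": "send_rows", "kwargs": {
  "rows": [
    {"linear": [0, 0, -0.04], "turn": 0},
    {"linear": [0, 0, -0.03], "turn": 0}
  ]
}}

```text
time: 6.9
tcp_pos: [0.3528, 0.1383, -0.033]
tool_rot: [[-0.181, 0.984, -0.0], [0.984, 0.181, -0.0], [-0.0, -0.0, -1.0]]
wrist_force: [-3.5, -0.6, 30.8]
finger_gap: -0.001
gripper_force: 14.9
```

```bash
python3 - <<'E'
from meas import *
o=ctrl.get_obs();p=o["tcp_pos"]
s=snap("scene","s5");t=snap("top","t5");x,y=proj("scene",p*[1,1,0])[0].round().astype(int)
b=cv2.resize(s[y-40:y+20,x-30:x+30],(480,480),interpolation=2)
cv2.imwrite("pics/j5.png",b);print(p,o["wrist_force"],x,y)
# 
import math
q=o["joint_positions"];print(q)
E
```

```text
[ 0.35277658  0.1383405  -0.0329934 ] [-3.45813848 -0.56262165 30.76962732] 245 182
[ 1.89561282e-01  2.82713337e-01  2.23519383e+00 -4.56618703e-05
  6.23798220e-01  7.83337411e-03]
```

View pics/j5.png

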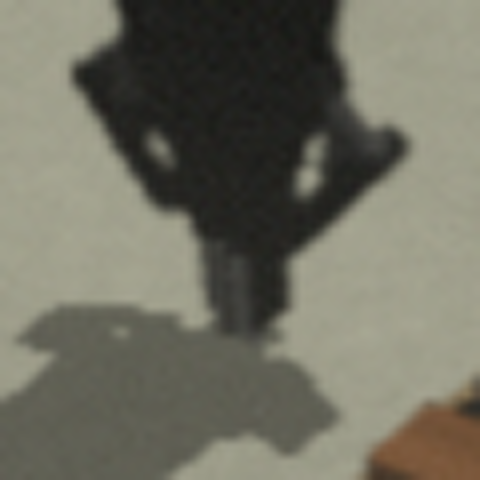

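Request:
{"fn": "send_rows", "kwargs": {
  "rows": [
    {"linear": [0, 0, 0.62], "turn": 0},
    {"linear": [0, 0, 0.61], "turn": 0},
    {"linear": [0.45, 0.081, 0], "turn": 0},
    {"linear": [0.45, 0.081, 0], "turn": 0},
    {"linear": [0.4, 0.073, 0], "turn": 0}
  ]
}}

```text
time: 7.62
tcp_pos: [0.4317, 0.1526, 0.0408]
tool_rot: [[-0.181, 0.984, 0.001], [0.984, 0.181, 0.0], [-0.0, 0.001, -1.0]]
wrist_force: [0.7, 0.5, -0.1]
finger_gap: 0.0
gripper_force: 0.0
```

Request:
{"fn": "send_rows", "kwargs": {
  "rows": [
    {"linear": [0.15, 0.027, 0], "turn": 0},
    {"linear": [0.15, 0.027, 0], "turn": 0},
    {"linear": [0.15, 0.027, 0], "turn": 0}
  ]
}}

```text
time: 8.0
tcp_pos: [0.4393, 0.1539, 0.0396]
tool_rot: [[-0.182, 0.983, -0.035], [0.983, 0.182, -0.007], [-0.001, -0.036, -0.999]]
wrist_force: [-37.1, -9.1, 39.3]
finger_gap: 0.001
gripper_force: 20.2
```

Request:
{"fn": "send_rows", "kwargs": {
  "rows": [
    {"linear": [0.2, 0.036, 0], "turn": 0},
    {"linear": [0.2, 0.036, 0], "turn": 0},
    {"linear": [0.2, 0.036, 0], "turn": 0},
    {"linear": [0.2, 0.036, 0], "turn": 0}
  ]
}}

```text
time: 8.5
tcp_pos: [0.439, 0.1536, 0.0423]
tool_rot: [[-0.184, 0.973, -0.136], [0.983, 0.182, -0.027], [-0.002, -0.139, -0.99]]
wrist_force: [-73.6, -15.2, 78.8]
finger_gap: -0.003
gripper_force: 43.8
```

```bash
python3 - <<'E'
from meas import *
o=ctrl.get_obs();print(toj(o["tcp_pos"]),o["wrist_force"])
s=snap("scene","s6")
m=mask(s,(260,140,330,200),lambda h,s,v:((h<8)|(h>172))&(s>110))
ys,xs=np.where(m>0);print(xs.min(),xs.max(),ys.min(),ys.max(),len(xs))
for th in(.9,1.1,1.2,1.3,1.4):
    for l in (.066,): print(th,proj("scene",[*tow(l*np.sin(th-.7),-.0442),.033+l*np.cos(th-.7)]))
E
```

```text
[[-0.0632 -0.0456]] [-73.63091147 -15.22192591  78.75149782]
277 290 164 186 75
0.9 [[296.50163511 170.5228511 ]]
1.1 [[300.78988837 173.39799754]]
1.2 [[302.80834155 175.09138096]]
1.3 [[304.73294131 176.96714139]]
1.4 [[306.46997595 178.96424854]]
```

Request:
{"fn": "send_rows", "kwargs": {
  "rows": [
    {"linear": [-0.3, -0.055, 0.1], "turn": 0},
    {"linear": [-0.5, -0.09, 0.5], "turn": 0},
    {"linear": [-0.5, -0.09, 0.5], "turn": 0}
  ]
}}

```text
time: 8.93
tcp_pos: [0.4255, 0.1515, 0.107]
tool_rot: [[-0.181, 0.984, -0.001], [0.984, 0.181, -0.0], [-0.0, -0.001, -1.0]]
wrist_force: [-0.0, 0.2, 0.8]
finger_gap: -0.004
gripper_force: 0.0
```

```bash
python3 - <<'E'
from meas import *
o=ctrl.get_obs();print(o["tcp_pos"],toj(o["tcp_pos"]),o["wrist_force"],o["tool_rot"][:,1:].round(3).tolist())
E
```

```text
[0.4254825  0.15146479 0.10703409] [[-0.0768 -0.0452]] [-0.0270263   0.20308465  0.82630462] [[0.984, -0.001], [0.181, -0.0], [-0.001, -1.0]]
```

Request:
{"fn": "send_rows", "kwargs": {
  "rows": [
    {"linear": [-0.11, -0.02, 0], "turn": 1},
    {"linear": [-0.11, -0.02, 0], "turn": 1},
    {"linear": [-0.11, -0.02, 0], "turn": 1},
    {"linear": [-0.11, -0.02, 0], "turn": 1},
    {"linear": [-0.11, -0.02, 0], "turn": 1}
  ]
}}

```text
time: 9.55
tcp_pos: [0.3934, 0.1456, 0.1063]
tool_rot: [[-0.508, 0.861, -0.001], [0.861, 0.508, -0.0], [0.0, -0.001, -1.0]]
wrist_force: [0.0, -0.6, 0.1]
finger_gap: -0.002
gripper_force: 0.0
```

Request:
{"fn": "send_rows", "kwargs": {
  "rows": [
    {"linear": [0, 0, 0], "turn": 1},
    {"linear": [0, 0, 0], "turn": 1},
    {"linear": [0, 0, 0], "turn": 1},
    {"linear": [0, 0, 0], "turn": 1},
    {"linear": [0, 0, 0], "turn": 1}
  ]
}}

```text
time: 10.18
tcp_pos: [0.3936, 0.1457, 0.1063]
tool_rot: [[-0.772, 0.635, -0.001], [0.635, 0.772, -0.0], [0.001, -0.001, -1.0]]
wrist_force: [-0.1, -0.6, 0.5]
finger_gap: -0.002
gripper_force: 0.0
```

Request:
{"fn": "send_rows", "kwargs": {
  "rows": [
    {"linear": [0, 0, 0], "turn": 1},
    {"linear": [0, 0, 0], "turn": 1},
    {"linear": [0, 0, 0], "turn": 1},
    {"linear": [0, 0, 0], "turn": 1},
    {"linear": [0, 0, 0], "turn": 1}
  ]
}}

```text
time: 10.8
tcp_pos: [0.3936, 0.1457, 0.1063]
tool_rot: [[-0.943, 0.333, -0.001], [0.333, 0.943, -0.0], [0.001, -0.001, -1.0]]
wrist_force: [0.7, 0.4, 0.1]
finger_gap: 0.006
gripper_force: 0.0
```

Request:
{"fn": "send_rows", "kwargs": {
  "rows": [
    {"linear": [0, 0, 0], "turn": 1},
    {"linear": [0, 0, 0], "turn": 1},
    {"linear": [0, 0, 0], "turn": 1},
    {"linear": [0, 0, 0], "turn": 1},
    {"linear": [0, 0, 0], "turn": 1}
  ]
}}

```text
time: 11.42
tcp_pos: [0.3936, 0.1457, 0.1063]
tool_rot: [[-1.0, -0.01, -0.001], [-0.01, 1.0, -0.0], [0.001, -0.0, -1.0]]
wrist_force: [-0.2, -0.3, 0.4]
finger_gap: 0.006
gripper_force: 0.0
```

Request:
{"fn": "send_rows", "kwargs": {
  "rows": [
    {"linear": [0, 0, -0.5], "turn": 1},
    {"linear": [0, 0, -0.5], "turn": 1},
    {"linear": [0, 0, -0.4], "turn": 0.45},
    {"linear": [0, 0, -0.1], "turn": 0}
  ]
}}

```text
time: 11.92
tcp_pos: [0.3925, 0.1454, 0.0153]
tool_rot: [[-0.984, -0.177, -0.004], [-0.177, 0.984, -0.001], [0.004, 0.0, -1.0]]
wrist_force: [0.2, 0.6, -0.2]
finger_gap: 0.0
gripper_force: 0.0
```

Request:
{"fn": "send_rows", "kwargs": {
  "rows": [
    {"linear": [0.33, 0.06, 0], "turn": 0},
    {"linear": [0.33, 0.06, 0], "turn": 0},
    {"linear": [0.15, 0.027, 0], "turn": 0},
    {"linear": [0.1, 0.018, 0], "turn": 0}
  ]
}}

```text
time: 12.42
tcp_pos: [0.4493, 0.1557, 0.0169]
tool_rot: [[-0.984, -0.177, -0.0], [-0.177, 0.984, 0.0], [0.0, 0.0, -1.0]]
wrist_force: [-0.1, 0.0, -0.5]
finger_gap: -0.001
gripper_force: 0.0
```

Request:
{"fn": "send_rows", "kwargs": {
  "rows": [
    {"linear": [0.1, 0.018, 0], "turn": 0},
    {"linear": [0.1, 0.018, 0], "turn": 0}
  ]
}}

```text
time: 12.68
tcp_pos: [0.4611, 0.1579, 0.0167]
tool_rot: [[-0.984, -0.177, -0.0], [-0.177, 0.984, 0.0], [0.0, 0.0, -1.0]]
wrist_force: [-1.4, -0.7, -0.5]
finger_gap: -0.001
gripper_force: 0.0
```

Request:
{"fn": "send_rows", "kwargs": {
  "rows": [
    {"linear": [0.12, 0.022, 0], "turn": 0},
    {"linear": [0.12, 0.022, 0], "turn": 0}
  ]
}}

```text
time: 12.92
tcp_pos: [0.4751, 0.1605, 0.0164]
tool_rot: [[-0.984, -0.177, -0.002], [-0.177, 0.984, -0.0], [0.002, 0.0, -1.0]]
wrist_force: [-3.4, -0.3, 1.0]
finger_gap: 0.001
gripper_force: 0.0
```

Request:
{"fn": "send_rows", "kwargs": {
  "rows": [
    {"linear": [0.12, 0.022, 0], "turn": 0},
    {"linear": [0.1, 0.018, 0.1], "turn": 0},
    {"linear": [0.12, 0.022, 0.15], "turn": 0},
    {"linear": [0.12, 0.022, 0.15], "turn": 0}
  ]
}}

```text
time: 13.42
tcp_pos: [0.5036, 0.1655, 0.0412]
tool_rot: [[-0.984, -0.177, -0.0], [-0.177, 0.984, -0.0], [0.0, -0.0, -1.0]]
wrist_force: [-2.0, 0.1, -0.8]
finger_gap: -0.004
gripper_force: 1.0
```

Request:
{"fn": "send_rows", "kwargs": {
  "rows": [
    {"linear": [0.12, 0.022, 0], "turn": 0},
    {"linear": [0, 0, 0], "turn": 0}
  ]
}}

```text
time: 13.68
tcp_pos: [0.513, 0.1674, 0.0413]
tool_rot: [[-0.984, -0.177, 0.004], [-0.177, 0.984, 0.001], [-0.004, 0.0, -1.0]]
wrist_force: [-0.1, -0.2, 0.6]
finger_gap: 0.001
gripper_force: 0.0
```

```bash
cat >> meas.py <<'E'
def lever(s,v):
    m=mask(s,(250,130,340,210),lambda h,s,v:((h<8)|(h>172))&(s>110));ys,xs=np.where(m>0)
    k=ys<ys.min()+5;b=np.array([xs[k].mean(),ys[k].mean()])
    T=np.arange(0,1.45,.02);P=proj("scene",[[*tow(.066*np.sin(a-.7),v),.033+.066*np.cos(a-.7)] for a in T])
    d=np.linalg.norm(P-b,axis=1);return b,T[d.argmin()],d.min()
E
python3 - <<'E'
from meas import *
o=ctrl.get_obs();print(toj(o["tcp_pos"]),o["wrist_force"])
s=snap("scene","s7");print(lever(cv2.imread("pics/scene0.png"),-.0442),lever(s,-.0442))
E
```

```text
[[ 0.0121 -0.0452]] [-0.14214236 -0.20561254  0.60597915]
(array([278.66666667, 167.25      ]), np.float64(0.06), np.float64(0.9340328197829068)) (array([304.32, 175.36]), np.float64(1.24), np.float64(0.8610214650889314))
```

Request:
{"fn": "send_rows", "kwargs": {
  "rows": [
    {"linear": [0.07, 0.013, 0], "turn": 0},
    {"linear": [-0.33, -0.06, 0], "turn": 0},
    {"linear": [0, 0, 0.6], "turn": -1},
    {"linear": [0, 0, 0.6], "turn": -1},
    {"linear": [0, 0.16, 0.4], "turn": -1}
  ]
}}

```text
time: 14.35
tcp_pos: [0.4964, 0.1737, 0.1385]
tool_rot: [[-0.999, 0.034, 0.004], [0.034, 0.999, 0.001], [-0.004, 0.001, -1.0]]
wrist_force: [-0.5, 0.2, -0.3]
finger_gap: -0.003
gripper_force: 0.0
```

Request:
{"fn": "send_rows", "kwargs": {
  "gripper": 0,
  "rows": [
    {"linear": [0, 0.13, 0], "turn": -1},
    {"linear": [0, 0.13, 0], "turn": -1},
    {"linear": [0, 0.13, 0], "turn": -1},
    {"linear": [0, 0.13, 0], "turn": -1},
    {"linear": [0, 0.13, 0], "turn": -1}
  ]
}}

```text
time: 14.98
tcp_pos: [0.4957, 0.2132, 0.1367]
tool_rot: [[-0.928, 0.373, 0.001], [0.373, 0.928, 0.001], [-0.001, 0.001, -1.0]]
wrist_force: [0.1, -0.5, -0.2]
finger_gap: 0.994
gripper_force: 0.0
```

Request:
{"fn": "send_rows", "kwargs": {
  "rows": [
    {"linear": [0, 0, 0], "turn": -1},
    {"linear": [0, 0, 0], "turn": -1},
    {"linear": [0, 0, 0], "turn": -1},
    {"linear": [0, 0, 0], "turn": -1},
    {"linear": [0, 0, 0], "turn": -1}
  ]
}}

```text
time: 15.6
tcp_pos: [0.4957, 0.2129, 0.1367]
tool_rot: [[-0.744, 0.668, 0.001], [0.668, 0.744, 0.001], [-0.001, 0.001, -1.0]]
wrist_force: [-0.1, 0.6, 0.7]
finger_gap: 0.998
gripper_force: 0.0
```

Request:
{"fn": "send_rows", "kwargs": {
  "rows": [
    {"linear": [0, 0, 0], "turn": -1},
    {"linear": [0, 0, 0], "turn": -1},
    {"linear": [0, 0, 0], "turn": -1},
    {"linear": [0, 0, 0], "turn": -1},
    {"linear": [0, 0, 0], "turn": -1}
  ]
}}

```text
time: 16.23
tcp_pos: [0.4957, 0.2129, 0.1367]
tool_rot: [[-0.471, 0.882, 0.001], [0.882, 0.471, 0.0], [-0.0, 0.001, -1.0]]
wrist_force: [0.8, 0.1, 0.3]
finger_gap: 0.998
gripper_force: 0.0
```

Request:
{"fn": "send_rows", "kwargs": {
  "rows": [
    {"linear": [0, 0, 0], "turn": -1},
    {"linear": [0, 0, 0], "turn": -1},
    {"linear": [0, 0, 0], "turn": -1},
    {"linear": [0, 0, 0], "turn": -1},
    {"linear": [0, 0, 0], "turn": -0.4}
  ]
}}

```text
time: 16.85
tcp_pos: [0.4955, 0.2128, 0.1367]
tool_rot: [[-0.183, 0.983, 0.001], [0.983, 0.183, 0.0], [0.0, 0.001, -1.0]]
wrist_force: [0.2, -0.5, 0.3]
finger_gap: 1.002
gripper_force: 0.0
```

Request:
{"fn": "send_rows", "kwargs": {
  "rows": [
    {"linear": [-0.06, 0.04, -0.7], "turn": 0},
    {"linear": [0, 0, -0.7], "turn": 0},
    {"linear": [0, 0, -0.55], "turn": 0},
    {"linear": [0, 0, 0], "turn": 0}
  ]
}}

```text
time: 17.35
tcp_pos: [0.4893, 0.2145, 0.0175]
tool_rot: [[-0.184, 0.983, -0.005], [0.983, 0.184, -0.002], [-0.001, -0.005, -1.0]]
wrist_force: [-0.1, -0.5, 0.4]
finger_gap: 1.001
gripper_force: 0.0
```

Request:
{"fn": "send_rows", "kwargs": {
  "gripper": 1,
  "rows": [
    {"linear": [0, 0, 0], "turn": 0},
    {"linear": [0, 0, 0], "turn": 0},
    {"linear": [0, 0, 0], "turn": 0},
    {"linear": [0, 0, 0], "turn": 0},
    {"linear": [0, 0, 0], "turn": 0}
  ]
}}

```text
time: 17.98
tcp_pos: [0.4903, 0.2149, 0.0207]
tool_rot: [[-0.184, 0.983, -0.001], [0.983, 0.184, -0.0], [0.0, -0.001, -1.0]]
wrist_force: [-3.7, -0.4, 6.4]
finger_gap: 0.214
gripper_force: 58.5
```

```bash
python3 - <<'E'
from meas import *
o=ctrl.get_obs();print(o["tcp_pos"],toj(o["tcp_pos"]),o["wrist_force"],o["torque"])
s=snap("scene","s8");print(lever(s,-.0442))
E
```

```text
[0.49028021 0.21494907 0.02069767] [[-0.0017  0.0057]] [-3.7177213  -0.36665583  6.39484894] [-0.08661653  0.53667522  0.01211207]
(array([305. , 176.3]), np.float64(1.28), np.float64(0.7033944162027573))
```

Request:
{"fn": "send_rows", "kwargs": {
  "rows": [
    {"linear": [-0.036, 0.197, 0], "turn": 0},
    {"linear": [-0.036, 0.197, 0], "turn": 0},
    {"linear": [-0.036, 0.197, 0], "turn": 0},
    {"linear": [-0.036, 0.197, 0], "turn": 0},
    {"linear": [-0.036, 0.197, 0], "turn": 0}
  ]
}}

```text
time: 18.65
tcp_pos: [0.4798, 0.2721, 0.0207]
tool_rot: [[-0.185, 0.983, -0.001], [0.983, 0.185, -0.004], [-0.004, -0.001, -1.0]]
wrist_force: [-1.9, -6.4, 7.4]
finger_gap: 0.214
gripper_force: 58.7
```

Request:
{"fn": "send_rows", "kwargs": {
  "rows": [
    {"linear": [-0.036, 0.197, 0], "turn": 0},
    {"linear": [-0.036, 0.197, 0], "turn": 0},
    {"linear": [-0.036, 0.197, 0], "turn": 0},
    {"linear": [-0.036, 0.197, 0], "turn": 0}
  ]
}}

```text
time: 19.15
tcp_pos: [0.4712, 0.3193, 0.0207]
tool_rot: [[-0.185, 0.983, -0.001], [0.983, 0.185, -0.004], [-0.004, -0.001, -1.0]]
wrist_force: [-1.8, -7.6, 6.8]
finger_gap: 0.218
gripper_force: 58.7
```

```bash
python3 - <<'E'
from meas import *
o=ctrl.get_obs();print(o["tcp_pos"],toj(o["tcp_pos"]),o["wrist_force"],o["torque"],o["finger_gap"])
E
```

```text
[0.47123804 0.31929617 0.02066967] [[-0.0018  0.1117]] [-1.82557311 -7.57801419  6.82845386] [-1.02938685  0.20609549 -0.0743229 ] 0.21810828347837094
```

Request:
{"fn": "send_rows", "kwargs": {
  "rows": [
    {"linear": [-0.018, 0.1, 0], "turn": 0},
    {"linear": [-0.018, 0.1, 0], "turn": 0},
    {"linear": [-0.018, 0.1, 0], "turn": 0}
  ]
}}

```text
time: 19.52
tcp_pos: [0.468, 0.3373, 0.0207]
tool_rot: [[-0.185, 0.983, -0.001], [0.983, 0.185, -0.004], [-0.004, -0.001, -1.0]]
wrist_force: [-1.7, -7.5, 7.4]
finger_gap: 0.21
gripper_force: 58.7
```

Request:
{"fn": "send_rows", "kwargs": {
  "rows": [
    {"linear": [-0.006, 0.033, 0], "turn": 0}
  ]
}}

```text
time: 19.65
tcp_pos: [0.4678, 0.3384, 0.0207]
tool_rot: [[-0.186, 0.982, -0.0], [0.982, 0.186, -0.006], [-0.006, -0.001, -1.0]]
wrist_force: [-0.4, -10.7, 8.2]
finger_gap: 0.212
gripper_force: 58.7
```

Request:
{"fn": "send_rows", "kwargs": {
  "gripper": 0,
  "rows": [
    {"linear": [0, 0, 0], "turn": 0},
    {"linear": [0, 0, 0], "turn": 0},
    {"linear": [0, 0, 0.3], "turn": 0},
    {"linear": [0, 0, 0.7], "turn": 0},
    {"linear": [0, 0, 0.7], "turn": 0}
  ]
}}

```text
time: 20.27
tcp_pos: [0.4681, 0.3416, 0.1224]
tool_rot: [[-0.184, 0.983, -0.001], [0.983, 0.184, 0.0], [0.0, -0.001, -1.0]]
wrist_force: [0.7, 0.3, 0.3]
finger_gap: 1.002
gripper_force: 0.0
```

```bash
python3 - <<'E'
from meas import *
s=snap("scene","s9");t=snap("top","t9")
print(lever(s,.081))
print(ctrl.get_obs()["tcp_pos"])
sp=mask(t,(238,226,267,260),lambda h,s,v:(h>10)&(h<16.5)&(s>135));sp=cv2.morphologyEx(sp,cv2.MORPH_OPEN,np.ones((3,3)));r=rect("top",big(sp),.055);print("spacer",f(r),toj(r[0]))
for k,r in bars(t,MAT,.021).items(): print(k,f(r))
cv2.imwrite("pics/j9.png",np.hstack([cv2.resize(t[190:290,130:290],(480,300),interpolation=2),cv2.resize(s[140:240,250:350],(300,300),interpolation=2)]))
E
```

```text
(array([328.32142857, 155.28571429]), np.float64(1.3), np.float64(0.3982704487730389))
[0.47158625 0.3436636  0.1267405 ]
spacer 0.5096 0.0863  51x36  ang 11.4 [[-0.0057 -0.1244]]
bar1 0.5771 -0.3417  49x38  ang 4.5
bar2 0.4605 -0.3317  50x38  ang -18.5
bar3 0.4674 -0.2237  48x35  ang -1.9
bar4 0.5740 -0.2338  50x36  ang -16.1
```

View pics/j9.png

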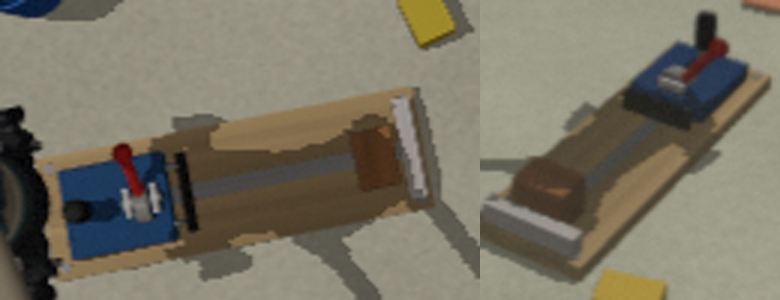

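Request:
{"fn": "send_rows", "kwargs": {
  "rows": [
    {"linear": [0.127, -0.858, 0], "turn": 0.2},
    {"linear": [0.127, -0.858, 0], "turn": 0},
    {"linear": [0.127, -0.858, 0], "turn": 0},
    {"linear": [0.127, -0.858, 0], "turn": 0},
    {"linear": [0.127, -0.858, 0], "turn": 0}
  ]
}}

```text
time: 21.0
tcp_pos: [0.5062, 0.0826, 0.1209]
tool_rot: [[-0.198, 0.98, -0.0], [0.98, 0.198, 0.0], [0.0, -0.0, -1.0]]
wrist_force: [0.1, 0.4, -0.2]
finger_gap: 1.0
gripper_force: 0.0
```

Request:
{"fn": "send_rows", "kwargs": {
  "rows": [
    {"linear": [0, 0, -0.7], "turn": 0},
    {"linear": [0, 0, -0.7], "turn": 0},
    {"linear": [0, 0, 0], "turn": 0}
  ]
}}

```text
time: 21.38
tcp_pos: [0.5028, 0.0838, 0.0345]
tool_rot: [[-0.197, 0.98, -0.008], [0.98, 0.197, -0.0], [0.002, -0.008, -1.0]]
wrist_force: [0.5, -0.1, 0.8]
finger_gap: 1.006
gripper_force: 0.0
```

Request:
{"fn": "send_rows", "kwargs": {
  "rows": [
    {"linear": [0.08, 0.035, -0.25], "turn": 0},
    {"linear": [0, 0, -0.25], "turn": 0},
    {"linear": [0, 0, -0.2], "turn": 0},
    {"linear": [0, 0, 0], "turn": 0}
  ]
}}

```text
time: 21.88
tcp_pos: [0.5103, 0.0862, -0.0053]
tool_rot: [[-0.198, 0.98, -0.002], [0.98, 0.198, -0.0], [0.0, -0.002, -1.0]]
wrist_force: [-0.5, -0.2, -0.5]
finger_gap: 1.003
gripper_force: 0.0
```

Request:
{"fn": "send_rows", "kwargs": {
  "gripper": 1,
  "rows": [
    {"linear": [0, 0, 0], "turn": 0},
    {"linear": [0, 0, 0], "turn": 0},
    {"linear": [0, 0, 0], "turn": 0},
    {"linear": [0, 0, 0], "turn": 0}
  ]
}}

```text
time: 22.38
tcp_pos: [0.5119, 0.0862, -0.0036]
tool_rot: [[-0.198, 0.98, 0.002], [0.98, 0.198, 0.0], [-0.0, 0.002, -1.0]]
wrist_force: [-0.6, 0.7, 4.5]
finger_gap: 0.575
gripper_force: 63.3
```

Request:
{"fn": "send_rows", "kwargs": {
  "rows": [
    {"linear": [0, 0, 0.3], "turn": 0},
    {"linear": [0, 0, 0.6], "turn": 0},
    {"linear": [0, 0, 0.7], "turn": 0},
    {"linear": [0.43, -0.58, 0], "turn": 0},
    {"linear": [0.43, -0.58, 0], "turn": -0.4}
  ]
}}

```text
time: 23.0
tcp_pos: [0.5634, 0.0161, 0.0924]
tool_rot: [[-0.171, 0.985, 0.002], [0.985, 0.171, -0.0], [-0.0, 0.001, -1.0]]
wrist_force: [0.6, -0.0, 0.2]
finger_gap: 0.573
gripper_force: 62.6
```

Request:
{"fn": "send_rows", "kwargs": {
  "rows": [
    {"linear": [0.43, -0.58, 0], "turn": -0.5},
    {"linear": [0.43, -0.58, 0], "turn": -0.5},
    {"linear": [0.42, -0.57, 0], "turn": 0},
    {"linear": [0, 0, 0], "turn": 0}
  ]
}}

```text
time: 23.5
tcp_pos: [0.6412, -0.0902, 0.0908]
tool_rot: [[-0.098, 0.995, 0.001], [0.995, 0.098, -0.001], [-0.001, 0.001, -1.0]]
wrist_force: [-0.5, 0.4, -1.0]
finger_gap: 0.575
gripper_force: 41.7
```

Request:
{"fn": "send_rows", "kwargs": {
  "rows": [
    {"linear": [0, 0, 0], "turn": 0},
    {"linear": [0, 0, -0.6], "turn": 0},
    {"linear": [0, 0, -0.6], "turn": 0},
    {"linear": [0, 0, -0.2], "turn": 0},
    {"linear": [0, 0, 0], "turn": 0}
  ]
}}

```text
time: 24.12
tcp_pos: [0.6388, -0.0864, 0.0073]
tool_rot: [[-0.102, 0.995, -0.002], [0.995, 0.102, 0.001], [0.001, -0.001, -1.0]]
wrist_force: [0.3, 0.3, -1.0]
finger_gap: 0.574
gripper_force: 68.1
```

Request:
{"fn": "send_rows", "kwargs": {
  "rows": [
    {"linear": [0, 0, -0.1], "turn": 0},
    {"linear": [0, 0, -0.1], "turn": 0},
    {"linear": [0, 0, 0], "turn": 0}
  ]
}}

```text
time: 24.5
tcp_pos: [0.6394, -0.0872, -0.0044]
tool_rot: [[-0.101, 0.995, -0.0], [0.995, 0.101, 0.0], [0.0, -0.0, -1.0]]
wrist_force: [0.4, -0.3, -0.8]
finger_gap: 0.574
gripper_force: 68.1
```

Request:
{"fn": "send_rows", "kwargs": {
  "rows": [
    {"linear": [0, 0, -0.06], "turn": 0},
    {"linear": [0, 0, -0.05], "turn": 0}
  ]
}}

```text
time: 24.75
tcp_pos: [0.6397, -0.0873, -0.011]
tool_rot: [[-0.101, 0.995, 0.0], [0.995, 0.101, -0.0], [-0.0, 0.0, -1.0]]
wrist_force: [-0.1, -0.6, 0.5]
finger_gap: 0.569
gripper_force: 68.1
```

Request:
{"fn": "send_rows", "kwargs": {
  "rows": [
    {"linear": [0, 0, -0.04], "turn": 0},
    {"linear": [0, 0, 0], "turn": 0}
  ]
}}

```text
time: 25.0
tcp_pos: [0.6394, -0.0872, -0.0137]
tool_rot: [[-0.101, 0.995, -0.0], [0.995, 0.101, 0.0], [0.0, -0.0, -1.0]]
wrist_force: [0.7, 0.4, -0.7]
finger_gap: 0.573
gripper_force: 68.1
```

Request:
{"fn": "send_rows", "kwargs": {
  "gripper": 0,
  "rows": [
    {"linear": [0, 0, 0], "turn": 0},
    {"linear": [0, 0, 0], "turn": 0},
    {"linear": [0, 0, 0.3], "turn": 0},
    {"linear": [0, 0, 0.6], "turn": 0},
    {"linear": [0, 0, 0.7], "turn": 0}
  ]
}}

```text
time: 25.62
tcp_pos: [0.6394, -0.0872, 0.0844]
tool_rot: [[-0.101, 0.995, -0.0], [0.995, 0.101, 0.0], [0.0, -0.0, -1.0]]
wrist_force: [0.7, -0.5, 0.2]
finger_gap: 1.0
gripper_force: 0.0
```

Request:
{"fn": "send_rows", "kwargs": {
  "rows": [
    {"linear": [-0.22, -0.49, 0.2], "turn": -1},
    {"linear": [-0.22, -0.49, 0], "turn": -1},
    {"linear": [-0.22, -0.49, 0], "turn": -1},
    {"linear": [-0.22, -0.49, 0], "turn": -1},
    {"linear": [-0.21, -0.48, 0], "turn": -1}
  ]
}}

```text
time: 26.25
tcp_pos: [0.5741, -0.2348, 0.0963]
tool_rot: [[0.247, 0.969, 0.002], [0.969, -0.247, -0.001], [-0.001, 0.002, -1.0]]
wrist_force: [0.6, -0.5, 0.3]
finger_gap: 1.0
gripper_force: 0.0
```

Request:
{"fn": "send_rows", "kwargs": {
  "rows": [
    {"linear": [0, 0, 0], "turn": -0.6},
    {"linear": [0, 0, 0], "turn": 0}
  ]
}}

```text
time: 26.5
tcp_pos: [0.5744, -0.2342, 0.096]
tool_rot: [[0.286, 0.958, 0.002], [0.958, -0.286, -0.001], [-0.0, 0.002, -1.0]]
wrist_force: [0.5, 0.3, 0.2]
finger_gap: 0.999
gripper_force: 0.0
```

```bash
python3 - <<'E'
from meas import *
t=snap("top","t10");s=snap("scene","s10")
o=ctrl.get_obs();print(o["tcp_pos"],np.degrees(np.arctan2(o["tool_rot"][1,1],o["tool_rot"][0,1])))
print("jar",onz("top",[(388,156)],.085))
for k,r in bars(t,MAT,.021).items(): print(k,f(r))
sp=mask(t,(298,168,345,222),lambda h,s,v:(h>8)&(h<20)&(s>90));c=big(sp);print("spacer",f(rect("top",c,.044)) if c is not None else None)
sp=mask(s,(210,240,310,310),lambda h,s,v:(h>8)&(h<20)&(s>90));c=big(sp);print("scene",cv2.boundingRect(c) if c is not None else None)
E
```

```text
[ 0.57452567 -0.23358727  0.0955363 ] -16.536755604455166
jar [[ 0.72526486 -0.26061498  0.085     ]]
bar1 0.5625 -0.3432  37x19  ang 89.1
bar2 0.4605 -0.3318  50x38  ang -19.1
bar4 0.5745 -0.2330  50x34  ang -15.9
spacer 0.6377 -0.0857  52x39  ang 5.8
scene (245, 256, 28, 31)
```

Request:
{"fn": "send_rows", "kwargs": {
  "rows": [
    {"linear": [0, 0, -0.6], "turn": 0},
    {"linear": [0, 0, -0.6], "turn": 0},
    {"linear": [0, 0, -0.5], "turn": 0},
    {"linear": [0, 0, -0.2], "turn": 0},
    {"linear": [0, 0, -0.15], "turn": 0}
  ]
}}

```text
time: 27.22
tcp_pos: [0.5749, -0.2336, -0.0283]
tool_rot: [[0.285, 0.959, 0.001], [0.959, -0.285, -0.0], [-0.0, 0.001, -1.0]]
wrist_force: [0.1, 0.1, 0.5]
finger_gap: 1.001
gripper_force: 0.0
```

Request:
{"fn": "send_rows", "kwargs": {
  "rows": [
    {"linear": [0, 0, -0.04], "turn": 0},
    {"linear": [0, 0, 0], "turn": 0}
  ]
}}

```text
time: 27.48
tcp_pos: [0.5748, -0.234, -0.03]
tool_rot: [[0.285, 0.958, 0.001], [0.958, -0.285, -0.001], [-0.0, 0.002, -1.0]]
wrist_force: [-0.2, -0.1, 0.3]
finger_gap: 1.003
gripper_force: 0.0
```

Request:
{"fn": "send_rows", "kwargs": {
  "gripper": 1,
  "rows": [
    {"linear": [0, 0, 0], "turn": 0},
    {"linear": [0, 0, 0], "turn": 0},
    {"linear": [0, 0, 0], "turn": 0},
    {"linear": [0, 0, 0], "turn": 0}
  ]
}}

```text
time: 27.98
tcp_pos: [0.5749, -0.2341, -0.0298]
tool_rot: [[0.285, 0.958, 0.002], [0.958, -0.285, -0.001], [-0.0, 0.002, -1.0]]
wrist_force: [-0.8, -0.1, 6.1]
finger_gap: 0.565
gripper_force: 64.1
```

Request:
{"fn": "send_rows", "kwargs": {
  "rows": [
    {"linear": [0, 0, 0.3], "turn": 0},
    {"linear": [0, 0, 0.6], "turn": 0},
    {"linear": [0, 0, 0.6], "turn": 0},
    {"linear": [-0.145, 0.757, 0], "turn": 1},
    {"linear": [-0.145, 0.757, 0], "turn": 1}
  ]
}}

```text
time: 28.6
tcp_pos: [0.5565, -0.1422, 0.0594]
tool_rot: [[0.149, 0.989, 0.001], [0.989, -0.149, 0.0], [0.0, 0.001, -1.0]]
wrist_force: [1.2, -0.1, -0.7]
finger_gap: 0.571
gripper_force: 63.6
```

Request:
{"fn": "send_rows", "kwargs": {
  "rows": [
    {"linear": [-0.145, 0.757, 0], "turn": 1},
    {"linear": [-0.145, 0.757, 0], "turn": 1},
    {"linear": [-0.145, 0.757, 0], "turn": 1},
    {"linear": [-0.145, 0.757, 0], "turn": 1},
    {"linear": [-0.145, 0.757, 0], "turn": 0.7}
  ]
}}

```text
time: 29.22
tcp_pos: [0.5125, 0.0857, 0.059]
tool_rot: [[-0.179, 0.984, -0.0], [0.984, 0.179, 0.0], [0.0, -0.0, -1.0]]
wrist_force: [1.0, -0.0, -0.4]
finger_gap: 0.567
gripper_force: 63.5
```

Request:
{"fn": "send_rows", "kwargs": {
  "rows": [
    {"linear": [0, 0, 0], "turn": 0},
    {"linear": [0, 0, 0], "turn": 0}
  ]
}}

```text
time: 29.48
tcp_pos: [0.5132, 0.084, 0.0591]
tool_rot: [[-0.178, 0.984, -0.0], [0.984, 0.178, -0.001], [-0.001, -0.0, -1.0]]
wrist_force: [-0.5, 0.5, -0.7]
finger_gap: 0.569
gripper_force: 63.5
```

Request:
{"fn": "send_rows", "kwargs": {
  "rows": [
    {"linear": [0.01, 0, -0.5], "turn": 0},
    {"linear": [0, 0, -0.4], "turn": 0},
    {"linear": [0, 0, -0.2], "turn": 0},
    {"linear": [0, 0, -0.1], "turn": 0},
    {"linear": [0, 0, 0], "turn": 0}
  ]
}}

```text
time: 30.1
tcp_pos: [0.5136, 0.0836, -0.0132]
tool_rot: [[-0.177, 0.984, -0.001], [0.984, 0.177, -0.0], [-0.0, -0.001, -1.0]]
wrist_force: [-0.7, 0.7, -0.6]
finger_gap: 0.567
gripper_force: 65.0
```

Request:
{"fn": "send_rows", "kwargs": {
  "rows": [
    {"linear": [0, 0, -0.05], "turn": 0},
    {"linear": [0, 0, 0], "turn": 0}
  ]
}}

```text
time: 30.35
tcp_pos: [0.5141, 0.0838, -0.0156]
tool_rot: [[-0.177, 0.984, 0.001], [0.984, 0.177, -0.001], [-0.001, 0.0, -1.0]]
wrist_force: [0.2, -0.0, -0.7]
finger_gap: 0.568
gripper_force: 65.0
```

Request:
{"fn": "send_rows", "kwargs": {
  "rows": [
    {"linear": [0, 0, -0.03], "turn": 0},
    {"linear": [0, 0, 0], "turn": 0}
  ]
}}

```text
time: 30.6
tcp_pos: [0.5139, 0.0842, -0.0176]
tool_rot: [[-0.177, 0.984, 0.0], [0.984, 0.177, -0.0], [-0.0, 0.0, -1.0]]
wrist_force: [-0.3, 0.9, -1.3]
finger_gap: 0.57
gripper_force: 65.0
```

Request:
{"fn": "send_rows", "kwargs": {
  "gripper": 0,
  "rows": [
    {"linear": [0, 0, 0], "turn": 0},
    {"linear": [0, 0, 0], "turn": 0},
    {"linear": [0, 0, 0.3], "turn": 0},
    {"linear": [0, 0, 0.6], "turn": 0},
    {"linear": [0, 0, 0.7], "turn": 0}
  ]
}}

```text
time: 31.22
tcp_pos: [0.5132, 0.0843, 0.0789]
tool_rot: [[-0.177, 0.984, -0.002], [0.984, 0.177, -0.0], [0.0, -0.002, -1.0]]
wrist_force: [1.1, 0.3, 0.3]
finger_gap: 0.999
gripper_force: 0.0
```

Request:
{"fn": "send_rows", "kwargs": {
  "rows": [
    {"linear": [-0.13, -0.86, 0], "turn": -1},
    {"linear": [-0.13, -0.86, 0], "turn": -1},
    {"linear": [-0.13, -0.86, 0], "turn": -1},
    {"linear": [-0.13, -0.86, 0], "turn": 0},
    {"linear": [-0.13, -0.86, 0], "turn": 0}
  ]
}}

```text
time: 31.85
tcp_pos: [0.4746, -0.1753, 0.0787]
tool_rot: [[0.031, 1.0, 0.001], [1.0, -0.031, -0.0], [-0.0, 0.001, -1.0]]
wrist_force: [1.5, -0.5, -0.1]
finger_gap: 1.006
gripper_force: 0.0
```

Request:
{"fn": "send_rows", "kwargs": {
  "rows": [
    {"linear": [-0.13, -0.83, 0], "turn": 0},
    {"linear": [0, 0, 0], "turn": 0},
    {"linear": [0, 0, 0], "turn": 0}
  ]
}}

```text
time: 32.22
tcp_pos: [0.4667, -0.2231, 0.0783]
tool_rot: [[0.032, 0.999, -0.0], [0.999, -0.032, 0.001], [0.001, -0.0, -1.0]]
wrist_force: [-0.5, 1.1, -0.2]
finger_gap: 1.0
gripper_force: 0.0
```

```bash
python3 - <<'E'
from meas import *
t=snap("top","t11");s=snap("scene","s11")
o=ctrl.get_obs();print(o["tcp_pos"],np.degrees(np.arctan2(o["tool_rot"][1,1],o["tool_rot"][0,1])))
for k,r in bars(t,MAT,.021).items(): print(k,f(r))
for k,r in bars(t,(190,225,272,262),.033).items(): print("bed",k,f(r),toj(r[0]))
E
```

```text
[ 0.46695978 -0.22226619  0.07833463] -1.7234667561734032
bar1 0.5769 -0.3416  49x38  ang 5.5
bar3 0.4674 -0.2219  47x32  ang -0.9
bed bar4 0.5141 0.0828  48x34  ang 10.5 [[-0.0019 -0.1286]]
```

Request:
{"fn": "send_rows", "kwargs": {
  "rows": [
    {"linear": [0, -0.02, -0.6], "turn": 0},
    {"linear": [0, 0, -0.6], "turn": 0},
    {"linear": [0, 0, -0.3], "turn": 0},
    {"linear": [0, 0, -0.2], "turn": 0},
    {"linear": [0, 0, -0.1], "turn": 0}
  ]
}}

```text
time: 32.95
tcp_pos: [0.4673, -0.2239, -0.0299]
tool_rot: [[0.03, 1.0, -0.0], [1.0, -0.03, 0.0], [0.0, -0.0, -1.0]]
wrist_force: [-1.1, -0.5, 0.6]
finger_gap: 0.999
gripper_force: 0.0
```

Request:
{"fn": "send_rows", "kwargs": {
  "rows": [
    {"linear": [0, 0, 0], "turn": 0}
  ]
}}

```text
time: 33.08
tcp_pos: [0.4673, -0.2245, -0.0294]
tool_rot: [[0.031, 1.0, 0.0], [1.0, -0.031, -0.0], [-0.0, 0.0, -1.0]]
wrist_force: [0.0, -0.1, -0.4]
finger_gap: 1.004
gripper_force: 0.0
```

Request:
{"fn": "send_rows", "kwargs": {
  "gripper": 1,
  "rows": [
    {"linear": [0, 0, 0], "turn": 0},
    {"linear": [0, 0, 0], "turn": 0},
    {"linear": [0, 0, 0], "turn": 0},
    {"linear": [0, 0, 0], "turn": 0}
  ]
}}

```text
time: 33.58
tcp_pos: [0.4676, -0.2251, -0.0285]
tool_rot: [[0.031, 1.0, 0.002], [1.0, -0.031, -0.001], [-0.001, 0.002, -1.0]]
wrist_force: [-0.9, 0.6, 4.9]
finger_gap: 0.568
gripper_force: 62.1
```

Request:
{"fn": "send_rows", "kwargs": {
  "rows": [
    {"linear": [0, 0, 0.3], "turn": 0},
    {"linear": [0, 0, 0.6], "turn": 0},
    {"linear": [0, 0, 0.6], "turn": 0},
    {"linear": [0.093, 0.825, 0], "turn": 1},
    {"linear": [0.093, 0.825, 0], "turn": 1}
  ]
}}

```text
time: 34.2
tcp_pos: [0.4788, -0.1253, 0.0614]
tool_rot: [[-0.108, 0.994, 0.002], [0.994, 0.108, -0.001], [-0.001, 0.002, -1.0]]
wrist_force: [0.2, -0.7, -1.1]
finger_gap: 0.566
gripper_force: 62.0
```

Request:
{"fn": "send_rows", "kwargs": {
  "rows": [
    {"linear": [0.093, 0.825, 0], "turn": 1},
    {"linear": [0.093, 0.825, 0], "turn": 0},
    {"linear": [0.093, 0.825, 0], "turn": 0},
    {"linear": [0.093, 0.825, 0], "turn": 0},
    {"linear": [0.093, 0.825, 0], "turn": 0}
  ]
}}

```text
time: 34.83
tcp_pos: [0.5063, 0.1233, 0.0608]
tool_rot: [[-0.177, 0.984, 0.001], [0.984, 0.177, -0.0], [-0.0, 0.001, -1.0]]
wrist_force: [0.7, 0.2, -0.2]
finger_gap: 0.566
gripper_force: 62.0
```

Request:
{"fn": "send_rows", "kwargs": {
  "rows": [
    {"linear": [0, 0, 0], "turn": 0},
    {"linear": [0, 0, 0], "turn": 0}
  ]
}}

```text
time: 35.08
tcp_pos: [0.5057, 0.1214, 0.0604]
tool_rot: [[-0.178, 0.984, -0.0], [0.984, 0.178, -0.001], [-0.001, -0.0, -1.0]]
wrist_force: [0.4, 0.1, -1.1]
finger_gap: 0.565
gripper_force: 62.0
```

Request:
{"fn": "send_rows", "kwargs": {
  "rows": [
    {"linear": [0.015, 0, -0.5], "turn": 0},
    {"linear": [0, 0, -0.4], "turn": 0},
    {"linear": [0, 0, -0.2], "turn": 0},
    {"linear": [0, 0, -0.1], "turn": 0},
    {"linear": [0, 0, -0.06], "turn": 0}
  ]
}}

```text
time: 35.7
tcp_pos: [0.5076, 0.1213, -0.015]
tool_rot: [[-0.177, 0.984, 0.001], [0.984, 0.177, 0.0], [-0.0, 0.001, -1.0]]
wrist_force: [0.1, -0.5, -0.5]
finger_gap: 0.568
gripper_force: 62.0
```

Request:
{"fn": "send_rows", "kwargs": {
  "rows": [
    {"linear": [0, 0, 0], "turn": 0},
    {"linear": [0, 0, 0], "turn": 0}
  ]
}}

```text
time: 35.95
tcp_pos: [0.5075, 0.1219, -0.0146]
tool_rot: [[-0.177, 0.984, 0.001], [0.984, 0.177, 0.0], [-0.0, 0.001, -1.0]]
wrist_force: [1.1, -0.4, -0.3]
finger_gap: 0.564
gripper_force: 62.0
```

Request:
{"fn": "send_rows", "kwargs": {
  "rows": [
    {"linear": [0, 0, -0.03], "turn": 0},
    {"linear": [0, 0, 0], "turn": 0}
  ]
}}

```text
time: 36.2
tcp_pos: [0.5075, 0.1219, -0.0165]
tool_rot: [[-0.177, 0.984, 0.001], [0.984, 0.177, 0.0], [-0.0, 0.001, -1.0]]
wrist_force: [-1.3, 1.1, 3.1]
finger_gap: 0.567
gripper_force: 62.2
```

Request:
{"fn": "send_rows", "kwargs": {
  "gripper": 0,
  "rows": [
    {"linear": [0, 0, 0], "turn": 0},
    {"linear": [0, 0, 0], "turn": 0},
    {"linear": [0, 0, 0.3], "turn": 0},
    {"linear": [0, 0, 0.6], "turn": 0},
    {"linear": [0, 0, 0.7], "turn": 0}
  ]
}}

```text
time: 36.83
tcp_pos: [0.5062, 0.1217, 0.0792]
tool_rot: [[-0.177, 0.984, -0.002], [0.984, 0.177, -0.0], [0.0, -0.002, -1.0]]
wrist_force: [0.4, 0.6, 0.1]
finger_gap: 1.003
gripper_force: 0.0
```

Request:
{"fn": "send_rows", "kwargs": {
  "rows": [
    {"linear": [0.145, -0.95, 0], "turn": -0.6},
    {"linear": [0.145, -0.95, 0], "turn": -0.6},
    {"linear": [0.145, -0.95, 0], "turn": 0},
    {"linear": [0.145, -0.95, 0], "turn": 0},
    {"linear": [0.145, -0.95, 0], "turn": 0}
  ]
}}

```text
time: 37.45
tcp_pos: [0.5506, -0.165, 0.0789]
tool_rot: [[-0.094, 0.996, 0.0], [0.996, 0.094, 0.0], [0.0, 0.0, -1.0]]
wrist_force: [1.0, -0.2, -0.0]
finger_gap: 0.999
gripper_force: 0.0
```

Request:
{"fn": "send_rows", "kwargs": {
  "rows": [
    {"linear": [0.145, -0.95, 0], "turn": 0},
    {"linear": [0.145, -0.95, 0], "turn": 0},
    {"linear": [0.145, -0.95, 0], "turn": 0},
    {"linear": [0, 0, 0], "turn": 0},
    {"linear": [0, 0, 0], "turn": 0}
  ]
}}

```text
time: 38.08
tcp_pos: [0.576, -0.3337, 0.0782]
tool_rot: [[-0.094, 0.996, -0.001], [0.996, 0.094, 0.002], [0.002, -0.001, -1.0]]
wrist_force: [-0.6, 0.0, 1.2]
finger_gap: 1.001
gripper_force: 0.0
```

```bash
python3 - <<'E'
from meas import *
t=snap("top","t12");s=snap("scene","s12")
o=ctrl.get_obs();print(o["tcp_pos"],np.degrees(np.arctan2(o["tool_rot"][1,1],o["tool_rot"][0,1])))
for k,r in bars(t,MAT,.021).items(): print(k,f(r))
for k,r in bars(t,(215,225,272,262),.033).items(): print("bed",k,f(r),toj(r[0]))
E
```

```text
[ 0.57621888 -0.33260818  0.07877839] 5.468277348407082
bar1 0.5771 -0.3417  49x38  ang 5.7
bed bar3 0.5075 0.1218  48x35  ang 8.6 [[-0.0014 -0.0891]]
bed bar4 0.5140 0.0831  48x36  ang 10.4 [[-0.0019 -0.1283]]
```

Request:
{"fn": "send_rows", "kwargs": {
  "rows": [
    {"linear": [0.015, -0.16, -0.6], "turn": 0},
    {"linear": [0, 0, -0.6], "turn": 0},
    {"linear": [0, 0, -0.3], "turn": 0},
    {"linear": [0, 0, -0.2], "turn": 0},
    {"linear": [0, 0, -0.1], "turn": 0}
  ]
}}

```text
time: 38.8
tcp_pos: [0.578, -0.3436, -0.0288]
tool_rot: [[-0.095, 0.995, 0.001], [0.995, 0.095, -0.0], [-0.0, 0.001, -1.0]]
wrist_force: [-0.6, 0.2, 1.1]
finger_gap: 0.997
gripper_force: 0.0
```

Request:
{"fn": "send_rows", "kwargs": {
  "rows": [
    {"linear": [0, 0, 0], "turn": 0}
  ]
}}

```text
time: 38.92
tcp_pos: [0.5779, -0.3439, -0.0285]
tool_rot: [[-0.095, 0.996, 0.001], [0.996, 0.095, -0.0], [-0.001, 0.001, -1.0]]
wrist_force: [-1.0, 0.4, -0.2]
finger_gap: 1.002
gripper_force: 0.0
```

Request:
{"fn": "send_rows", "kwargs": {
  "gripper": 1,
  "rows": [
    {"linear": [0, 0, 0], "turn": 0},
    {"linear": [0, 0, 0], "turn": 0},
    {"linear": [0, 0, 0], "turn": 0},
    {"linear": [0, 0, 0], "turn": 0}
  ]
}}

```text
time: 39.42
tcp_pos: [0.5783, -0.3445, -0.0278]
tool_rot: [[-0.094, 0.996, 0.002], [0.996, 0.094, -0.001], [-0.002, 0.002, -1.0]]
wrist_force: [-0.4, 0.5, 5.7]
finger_gap: 0.566
gripper_force: 64.4
```

Request:
{"fn": "send_rows", "kwargs": {
  "rows": [
    {"linear": [0, 0, 0.3], "turn": 0},
    {"linear": [0, 0, 0.6], "turn": 0},
    {"linear": [0, 0, 0.6], "turn": 0},
    {"linear": [-0.145, 0.93, 0], "turn": 0.6},
    {"linear": [-0.145, 0.93, 0], "turn": 0.6}
  ]
}}

```text
time: 40.05
tcp_pos: [0.5601, -0.2315, 0.0622]
tool_rot: [[-0.177, 0.984, 0.002], [0.984, 0.177, -0.0], [-0.001, 0.001, -1.0]]
wrist_force: [0.1, 0.6, -0.9]
finger_gap: 0.564
gripper_force: 63.8
```

Request:
{"fn": "send_rows", "kwargs": {
  "rows": [
    {"linear": [-0.145, 0.93, 0], "turn": 0},
    {"linear": [-0.145, 0.93, 0], "turn": 0},
    {"linear": [-0.145, 0.93, 0], "turn": 0},
    {"linear": [-0.145, 0.93, 0], "turn": 0},
    {"linear": [-0.145, 0.93, 0], "turn": 0}
  ]
}}

```text
time: 40.67
tcp_pos: [0.5162, 0.0485, 0.0617]
tool_rot: [[-0.177, 0.984, 0.001], [0.984, 0.177, 0.0], [-0.0, 0.001, -1.0]]
wrist_force: [1.8, 1.0, -0.2]
finger_gap: 0.565
gripper_force: 63.8
```

Request:
{"fn": "send_rows", "kwargs": {
  "rows": [
    {"linear": [-0.145, 0.93, 0], "turn": 0},
    {"linear": [-0.145, 0.93, 0], "turn": 0},
    {"linear": [0, 0, 0], "turn": 0},
    {"linear": [0, 0, 0], "turn": 0}
  ]
}}

```text
time: 41.18
tcp_pos: [0.4991, 0.1582, 0.0614]
tool_rot: [[-0.179, 0.984, 0.0], [0.984, 0.179, -0.001], [-0.001, 0.0, -1.0]]
wrist_force: [-0.9, -0.6, 0.0]
finger_gap: 0.568
gripper_force: 63.7
```

Request:
{"fn": "send_rows", "kwargs": {
  "rows": [
    {"linear": [0.015, 0.01, -0.5], "turn": 0},
    {"linear": [0, 0, -0.4], "turn": 0},
    {"linear": [0, 0, -0.2], "turn": 0},
    {"linear": [0, 0, -0.1], "turn": 0},
    {"linear": [0, 0, -0.06], "turn": 0}
  ]
}}

```text
time: 41.8
tcp_pos: [0.5007, 0.1585, -0.0144]
tool_rot: [[-0.177, 0.984, 0.001], [0.984, 0.177, 0.0], [-0.0, 0.001, -1.0]]
wrist_force: [-0.0, -0.6, -1.6]
finger_gap: 0.566
gripper_force: 63.8
```

Request:
{"fn": "send_rows", "kwargs": {
  "rows": [
    {"linear": [0, 0, 0], "turn": 0},
    {"linear": [0, 0, -0.02], "turn": 0},
    {"linear": [0, 0, 0], "turn": 0}
  ]
}}

```text
time: 42.18
tcp_pos: [0.5003, 0.1591, -0.0155]
tool_rot: [[-0.178, 0.984, 0.001], [0.984, 0.178, 0.0], [-0.0, 0.001, -1.0]]
wrist_force: [-0.5, -0.2, -1.7]
finger_gap: 0.569
gripper_force: 63.8
```

Request:
{"fn": "send_rows", "kwargs": {
  "gripper": 0,
  "rows": [
    {"linear": [0, 0, 0], "turn": 0},
    {"linear": [0, 0, 0], "turn": 0},
    {"linear": [0, 0, 0.3], "turn": 0},
    {"linear": [0, 0, 0.6], "turn": 0},
    {"linear": [0, 0, 0.7], "turn": 0}
  ]
}}

```text
time: 42.8
tcp_pos: [0.4995, 0.1589, 0.0807]
tool_rot: [[-0.177, 0.984, -0.002], [0.984, 0.177, -0.0], [-0.0, -0.002, -1.0]]
wrist_force: [0.7, 0.5, -0.5]
finger_gap: 0.997
gripper_force: 0.0
```

Request:
{"fn": "send_rows", "kwargs": {
  "rows": [
    {"linear": [-0.074, -0.9, 0], "turn": -1},
    {"linear": [-0.074, -0.9, 0], "turn": -1},
    {"linear": [-0.074, -0.9, 0], "turn": -1},
    {"linear": [-0.074, -0.9, 0], "turn": -1},
    {"linear": [-0.074, -0.9, 0], "turn": -1}
  ]
}}

```text
time: 43.42
tcp_pos: [0.4778, -0.1127, 0.0805]
tool_rot: [[0.172, 0.985, 0.001], [0.985, -0.172, -0.0], [-0.0, 0.001, -1.0]]
wrist_force: [0.8, 0.0, -0.5]
finger_gap: 0.998
gripper_force: 0.0
```

Request:
{"fn": "send_rows", "kwargs": {
  "rows": [
    {"linear": [-0.074, -0.9, 0], "turn": -1},
    {"linear": [-0.074, -0.9, 0], "turn": -1},
    {"linear": [-0.074, -0.9, 0], "turn": -0.25},
    {"linear": [-0.074, -0.9, 0], "turn": 0},
    {"linear": [0, 0, 0], "turn": 0}
  ]
}}

```text
time: 44.05
tcp_pos: [0.4602, -0.3314, 0.0803]
tool_rot: [[0.326, 0.945, 0.001], [0.945, -0.326, -0.002], [-0.002, 0.002, -1.0]]
wrist_force: [0.3, 0.0, 1.5]
finger_gap: 1.003
gripper_force: 0.0
```

```bash
python3 - <<'E'
from meas import *
t=snap("top","t13");s=snap("scene","s13")
o=ctrl.get_obs();print(o["tcp_pos"],np.degrees(np.arctan2(o["tool_rot"][1,1],o["tool_rot"][0,1])))
for k,r in bars(t,(350,196,440,290),.021).items(): print(k,f(r))
for k,r in bars(t,(213,225,272,262),.033).items(): print("bed",k,f(r),toj(r[0]))
E
```

```text
[ 0.45965182 -0.32685968  0.07990056] -18.871829926846672
bar2 0.4717 -0.3053  50x38  ang -19.4
bed bar1 0.5003 0.1592  49x36  ang 10.1 [[-0.0019 -0.051 ]]
bed bar3 0.5074 0.1224  48x36  ang 8.6 [[-0.0014 -0.0884]]
bed bar4 0.5140 0.0834  49x35  ang 10.5 [[-0.0019 -0.1281]]
```

Request:
{"fn": "send_rows", "kwargs": {
  "rows": [
    {"linear": [0.19, 0.35, 0], "turn": 0},
    {"linear": [0, 0, 0], "turn": 0},
    {"linear": [0, 0, 0], "turn": 0}
  ]
}}

```text
time: 44.52
tcp_pos: [0.4715, -0.3051, 0.0804]
tool_rot: [[0.32, 0.947, -0.0], [0.947, -0.32, -0.0], [-0.0, -0.0, -1.0]]
wrist_force: [0.0, 0.7, -0.2]
finger_gap: 1.003
gripper_force: 0.0
```

```bash
python3 - <<'E'
from meas import *
t=snap("top","t14")
o=ctrl.get_obs();print(o["tcp_pos"],np.degrees(np.arctan2(o["tool_rot"][1,1],o["tool_rot"][0,1])))
for k,r in bars(t,(350,196,440,290),.021).items(): print(k,f(r))
E
```

```text
[ 0.47150521 -0.30549357  0.08037047] -18.710276903973316
bar2 0.4714 -0.3061  50x39  ang -20.7
```

Request:
{"fn": "send_rows", "kwargs": {
  "rows": [
    {"linear": [0, -0.015, -0.6], "turn": -0.2},
    {"linear": [0, 0, -0.6], "turn": 0},
    {"linear": [0, 0, -0.34], "turn": 0},
    {"linear": [0, 0, -0.2], "turn": 0},
    {"linear": [0, 0, -0.1], "turn": 0}
  ]
}}

```text
time: 45.2
tcp_pos: [0.4716, -0.3071, -0.0305]
tool_rot: [[0.335, 0.942, -0.0], [0.942, -0.335, -0.0], [-0.0, -0.0, -1.0]]
wrist_force: [0.5, -0.3, -0.2]
finger_gap: 0.997
gripper_force: 0.0
```

Request:
{"fn": "send_rows", "kwargs": {
  "rows": [
    {"linear": [0, 0, 0], "turn": 0}
  ]
}}

```text
time: 45.32
tcp_pos: [0.4718, -0.3072, -0.03]
tool_rot: [[0.335, 0.942, 0.0], [0.942, -0.335, -0.0], [-0.0, 0.001, -1.0]]
wrist_force: [-0.8, -0.5, 1.0]
finger_gap: 1.003
gripper_force: 0.0
```

Request:
{"fn": "send_rows", "kwargs": {
  "gripper": 1,
  "rows": [
    {"linear": [0, 0, 0], "turn": 0},
    {"linear": [0, 0, 0], "turn": 0},
    {"linear": [0, 0, 0], "turn": 0},
    {"linear": [0, 0, 0], "turn": 0}
  ]
}}

```text
time: 45.82
tcp_pos: [0.4723, -0.3075, -0.0291]
tool_rot: [[0.335, 0.942, 0.002], [0.942, -0.335, -0.001], [-0.001, 0.002, -1.0]]
wrist_force: [0.2, 0.6, 5.5]
finger_gap: 0.566
gripper_force: 64.0
```

Request:
{"fn": "send_rows", "kwargs": {
  "rows": [
    {"linear": [0, 0, 0.3], "turn": 0},
    {"linear": [0, 0, 0.6], "turn": 0},
    {"linear": [0, 0, 0.6], "turn": 0},
    {"linear": [0.038, 0.935, 0], "turn": 1},
    {"linear": [0.038, 0.935, 0], "turn": 1}
  ]
}}

```text
time: 46.45
tcp_pos: [0.4762, -0.194, 0.0602]
tool_rot: [[0.201, 0.98, 0.001], [0.98, -0.201, -0.0], [0.0, 0.001, -1.0]]
wrist_force: [0.2, 1.0, -1.7]
finger_gap: 0.565
gripper_force: 63.3
```

Request:
{"fn": "send_rows", "kwargs": {
  "rows": [
    {"linear": [0.038, 0.935, 0], "turn": 1},
    {"linear": [0.038, 0.935, 0], "turn": 1},
    {"linear": [0.038, 0.935, 0], "turn": 1},
    {"linear": [0.038, 0.935, 0], "turn": 1},
    {"linear": [0.038, 0.935, 0], "turn": 1}
  ]
}}

```text
time: 47.08
tcp_pos: [0.4872, 0.0876, 0.0598]
tool_rot: [[-0.149, 0.989, 0.0], [0.989, 0.149, -0.0], [-0.0, 0.0, -1.0]]
wrist_force: [0.6, 0.4, -2.0]
finger_gap: 0.57
gripper_force: 63.2
```

Request:
{"fn": "send_rows", "kwargs": {
  "rows": [
    {"linear": [0.038, 0.935, 0], "turn": 0.48},
    {"linear": [0.038, 0.935, 0], "turn": 0},
    {"linear": [0, 0, 0], "turn": 0},
    {"linear": [0, 0, 0], "turn": 0}
  ]
}}

```text
time: 47.58
tcp_pos: [0.4914, 0.1976, 0.0594]
tool_rot: [[-0.181, 0.984, -0.001], [0.984, 0.181, -0.001], [-0.001, -0.001, -1.0]]
wrist_force: [0.9, 0.5, -1.5]
finger_gap: 0.568
gripper_force: 63.2
```

Request:
{"fn": "send_rows", "kwargs": {
  "rows": [
    {"linear": [0.01, 0.01, -0.5], "turn": 0},
    {"linear": [0, 0, -0.4], "turn": 0},
    {"linear": [0, 0, -0.2], "turn": 0},
    {"linear": [0, 0, -0.1], "turn": 0},
    {"linear": [0, 0, -0.05], "turn": 0}
  ]
}}

```text
time: 48.2
tcp_pos: [0.4932, 0.1982, -0.0149]
tool_rot: [[-0.179, 0.984, 0.001], [0.984, 0.179, 0.0], [-0.0, 0.001, -1.0]]
wrist_force: [-0.1, 0.7, -1.7]
finger_gap: 0.568
gripper_force: 63.2
```

Request:
{"fn": "send_rows", "kwargs": {
  "rows": [
    {"linear": [0, 0, 0], "turn": 0},
    {"linear": [0, 0, -0.02], "turn": 0},
    {"linear": [0, 0, 0], "turn": 0}
  ]
}}

```text
time: 48.58
tcp_pos: [0.4929, 0.1987, -0.0161]
tool_rot: [[-0.18, 0.984, 0.001], [0.984, 0.18, 0.0], [0.0, 0.001, -1.0]]
wrist_force: [-1.0, -0.2, -1.1]
finger_gap: 0.569
gripper_force: 63.2
```

Request:
{"fn": "send_rows", "kwargs": {
  "gripper": 0,
  "rows": [
    {"linear": [0, 0, 0], "turn": 0},
    {"linear": [0, 0, 0], "turn": 0},
    {"linear": [0, 0, 0.3], "turn": 0},
    {"linear": [0, 0, 0.6], "turn": 0},
    {"linear": [0, 0, 0.7], "turn": 0}
  ]
}}

```text
time: 49.2
tcp_pos: [0.4921, 0.1984, 0.0801]
tool_rot: [[-0.179, 0.984, -0.002], [0.984, 0.179, -0.0], [-0.0, -0.002, -1.0]]
wrist_force: [0.4, -0.8, -0.3]
finger_gap: 1.001
gripper_force: 0.0
```

Request:
{"fn": "send_rows", "kwargs": {
  "rows": [
    {"linear": [-0.1, 0.58, 0.5], "turn": 0},
    {"linear": [-0.1, 0.58, 0], "turn": 0},
    {"linear": [-0.1, 0.58, 0], "turn": 0},
    {"linear": [-0.1, 0.58, 0], "turn": 0},
    {"linear": [0, 0, 0], "turn": 0}
  ]
}}

```text
time: 49.82
tcp_pos: [0.4682, 0.3399, 0.1096]
tool_rot: [[-0.182, 0.983, 0.0], [0.983, 0.182, 0.001], [0.001, 0.001, -1.0]]
wrist_force: [0.0, -0.6, 0.6]
finger_gap: 1.002
gripper_force: 0.0
```

```bash
python3 - <<'E'
from meas import *
t=snap("top","t15");s=snap("scene","s15")
o=ctrl.get_obs();print(o["tcp_pos"],toj(o["tcp_pos"]),np.degrees(np.arctan2(o["tool_rot"][1,1],o["tool_rot"][0,1])))
for k,r in bars(t,(201,225,272,265),.033).items(): print("bed",k,f(r),toj(r[0]))
cv2.imwrite("pics/j15.png",np.hstack([cv2.resize(t[190:290,130:290],(480,300),interpolation=2),cv2.resize(s[140:240,250:350],(300,300),interpolation=2)]))
E
```

```text
[0.46842361 0.33754192 0.10948123] [[-0.0013  0.1302]] 10.393705073801415
bed bar1 0.5001 0.1593  49x36  ang 11.1 [[-0.002  -0.0508]]
bed bar2 0.4938 0.1927  52x50  ang 11.3 [[-0.0023 -0.0168]]
bed bar3 0.5074 0.1224  48x34  ang 8.9 [[-0.0014 -0.0884]]
bed bar4 0.5141 0.0826  49x35  ang 10.5 [[-0.0019 -0.1288]]
```

View pics/j15.png

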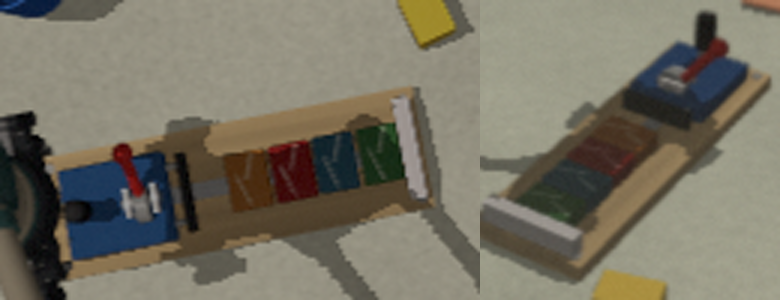

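Request:
{"fn": "send_rows", "kwargs": {
  "rows": [
    {"linear": [-0.01, 0.01, -0.6], "turn": 0},
    {"linear": [0, 0, -0.5], "turn": 0},
    {"linear": [0, 0, -0.25], "turn": 0},
    {"linear": [0, 0, -0.12], "turn": 0},
    {"linear": [0, 0, 0], "turn": 0}
  ]
}}

```text
time: 50.55
tcp_pos: [0.4685, 0.3382, 0.0217]
tool_rot: [[-0.179, 0.984, 0.0], [0.984, 0.179, 0.0], [0.0, 0.0, -1.0]]
wrist_force: [-0.1, 0.2, 0.8]
finger_gap: 1.001
gripper_force: 0.0
```

Request:
{"fn": "send_rows", "kwargs": {
  "gripper": 1,
  "rows": [
    {"linear": [0, 0, 0], "turn": 0},
    {"linear": [0, 0, 0], "turn": 0},
    {"linear": [0, 0, 0], "turn": 0},
    {"linear": [0, 0, 0], "turn": 0},
    {"linear": [0, 0, 0], "turn": 0}
  ]
}}

```text
time: 51.18
tcp_pos: [0.4678, 0.3385, 0.022]
tool_rot: [[-0.179, 0.984, -0.0], [0.984, 0.179, 0.0], [0.0, -0.0, -1.0]]
wrist_force: [-2.5, -1.1, 6.2]
finger_gap: 0.212
gripper_force: 58.5
```

Request:
{"fn": "send_rows", "kwargs": {
  "rows": [
    {"linear": [0.012, -0.066, 0], "turn": 0},
    {"linear": [0.012, -0.066, 0], "turn": 0},
    {"linear": [0.012, -0.066, 0], "turn": 0},
    {"linear": [0.012, -0.066, 0], "turn": 0},
    {"linear": [0.012, -0.066, 0], "turn": 0}
  ]
}}

```text
time: 51.8
tcp_pos: [0.4711, 0.3207, 0.022]
tool_rot: [[-0.178, 0.984, -0.0], [0.984, 0.178, 0.004], [0.004, 0.0, -1.0]]
wrist_force: [-3.8, 5.9, 4.0]
finger_gap: 0.218
gripper_force: 58.8
```

```bash
python3 - <<'E'
from meas import *
o=ctrl.get_obs();print(o["tcp_pos"],toj(o["tcp_pos"]),o["wrist_force"],o["torque"],o["finger_gap"])
E
```

```text
[0.47109378 0.32069625 0.02198937] [[-0.0017  0.1131]] [-3.77903887  5.87800698  4.02933758] [0.8044799  0.65574679 0.09296737] 0.2184523339224703
```

Request:
{"fn": "send_rows", "kwargs": {
  "rows": [
    {"linear": [0.012, -0.066, 0], "turn": 0},
    {"linear": [0.012, -0.066, 0], "turn": 0},
    {"linear": [0.012, -0.066, 0], "turn": 0},
    {"linear": [0.012, -0.066, 0], "turn": 0}
  ]
}}

```text
time: 52.3
tcp_pos: [0.474, 0.3048, 0.022]
tool_rot: [[-0.178, 0.984, -0.0], [0.984, 0.178, 0.004], [0.004, 0.0, -1.0]]
wrist_force: [-3.3, 5.9, 4.2]
finger_gap: 0.216
gripper_force: 58.8
```

Request:
{"fn": "send_rows", "kwargs": {
  "rows": [
    {"linear": [0.006, -0.033, 0], "turn": 0},
    {"linear": [0.006, -0.033, 0], "turn": 0},
    {"linear": [0.006, -0.033, 0], "turn": 0}
  ]
}}

```text
time: 52.68
tcp_pos: [0.475, 0.2993, 0.022]
tool_rot: [[-0.178, 0.984, -0.001], [0.984, 0.178, 0.005], [0.005, 0.0, -1.0]]
wrist_force: [-4.5, 7.6, 6.1]
finger_gap: 0.212
gripper_force: 58.8
```

Request:
{"fn": "send_rows", "kwargs": {
  "rows": [
    {"linear": [0.006, -0.033, 0], "turn": 0},
    {"linear": [0.006, -0.033, 0], "turn": 0}
  ]
}}

```text
time: 52.92
tcp_pos: [0.4756, 0.2956, 0.022]
tool_rot: [[-0.178, 0.984, -0.001], [0.984, 0.178, 0.005], [0.005, 0.0, -1.0]]
wrist_force: [-4.5, 7.7, 4.7]
finger_gap: 0.217
gripper_force: 58.8
```

```bash
python3 - <<'E'
from meas import *
o=ctrl.get_obs();print(o["tcp_pos"],toj(o["tcp_pos"]),o["wrist_force"],o["torque"],o["finger_gap"])
E
```

```text
[0.47564748 0.29560119 0.02198105] [[-0.0017  0.0876]] [-4.54825523  7.72072446  4.71652944] [1.11829099 0.70080822 0.07889605] 0.21733617696553667
```

Request:
{"fn": "send_rows", "kwargs": {
  "rows": [
    {"linear": [0.006, -0.033, 0], "turn": 0},
    {"linear": [0, 0, 0], "turn": 0}
  ]
}}

```text
time: 53.18
tcp_pos: [0.476, 0.2934, 0.022]
tool_rot: [[-0.178, 0.984, -0.001], [0.984, 0.178, 0.004], [0.005, 0.0, -1.0]]
wrist_force: [-3.3, 6.1, 5.1]
finger_gap: 0.212
gripper_force: 58.8
```

Request:
{"fn": "send_rows", "kwargs": {
  "rows": [
    {"linear": [0.006, -0.033, 0], "turn": 0},
    {"linear": [0, 0, 0], "turn": 0}
  ]
}}

```text
time: 53.42
tcp_pos: [0.4764, 0.2918, 0.022]
tool_rot: [[-0.178, 0.984, -0.001], [0.984, 0.178, 0.005], [0.005, 0.0, -1.0]]
wrist_force: [-4.2, 8.1, 4.9]
finger_gap: 0.217
gripper_force: 58.8
```

Request:
{"fn": "send_rows", "kwargs": {
  "rows": [
    {"linear": [0.003, -0.0165, 0], "turn": 0},
    {"linear": [0, 0, 0], "turn": 0}
  ]
}}

```text
time: 53.68
tcp_pos: [0.4765, 0.2911, 0.022]
tool_rot: [[-0.178, 0.984, -0.001], [0.984, 0.178, 0.006], [0.006, 0.0, -1.0]]
wrist_force: [-3.5, 9.1, 4.8]
finger_gap: 0.212
gripper_force: 58.8
```

Request:
{"fn": "send_rows", "kwargs": {
  "rows": [
    {"linear": [0.003, -0.017, 0], "turn": 0},
    {"linear": [0.003, -0.017, 0], "turn": 0},
    {"linear": [0, 0, 0], "turn": 0}
  ]
}}

```text
time: 54.05
tcp_pos: [0.4768, 0.2896, 0.022]
tool_rot: [[-0.177, 0.984, -0.001], [0.984, 0.177, 0.007], [0.007, 0.0, -1.0]]
wrist_force: [-4.1, 10.7, 4.0]
finger_gap: 0.215
gripper_force: 58.8
```

```bash
python3 - <<'E'
from meas import *
t=snap("top","t16");s=snap("scene","s16")
o=ctrl.get_obs();print(o["tcp_pos"],toj(o["tcp_pos"]),o["wrist_force"],o["wrist_force"][:2]@YJ)
for k,r in bars(t,(201,225,272,265),.033).items(): print("bed",k,f(r),toj(r[0]))
cv2.imwrite("pics/j16.png",np.hstack([cv2.resize(t[200:290,170:280],(440,360),interpolation=2),cv2.resize(s[150:240,245:335],(360,360),interpolation=2)]))
E
```

```text
[0.47675338 0.28963984 0.02197918] [[-0.0017  0.0816]] [-5.63733167 10.01278062  4.76905557] 10.859392426541087
bed bar1 0.5013 0.1533  49x35  ang 10.9 [[-0.0019 -0.057 ]]
bed bar2 0.4922 0.1875  57x40  ang 11.6 [[-0.0047 -0.0217]]
bed bar3 0.5088 0.1176  49x34  ang 10.8 [[-0.001  -0.0935]]
bed bar4 0.5141 0.0827  49x35  ang 10.6 [[-0.0019 -0.1288]]
```

View pics/j16.png

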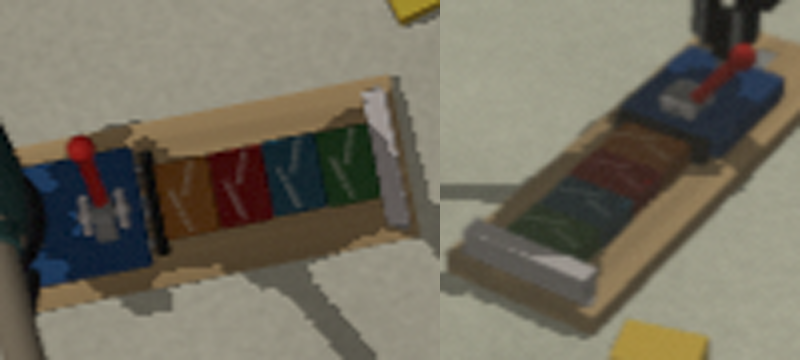

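Request:
{"fn": "send_rows", "kwargs": {
  "rows": [
    {"linear": [0.0025, -0.015, 0], "turn": 0},
    {"linear": [0, 0, 0], "turn": 0},
    {"linear": [0, 0, 0], "turn": 0}
  ]
}}

```text
time: 54.52
tcp_pos: [0.4768, 0.289, 0.022]
tool_rot: [[-0.177, 0.984, -0.001], [0.984, 0.177, 0.007], [0.007, 0.0, -1.0]]
wrist_force: [-5.5, 10.6, 4.1]
finger_gap: 0.216
gripper_force: 58.7
```

```bash
python3 - <<'E'
from meas import *
F=[]
o=ctrl.get_obs();print(o["tcp_pos"],toj(o["tcp_pos"]),o["wrist_force"],o["wrist_force"][:2]@YJ)
t=snap("top","t17");s=snap("scene","s17");o=ctrl.get_obs();print(o["wrist_force"][:2]@YJ)
E
```

```text
[0.47684703 0.28902333 0.02198285] [[-0.0017  0.0809]] [-5.53312158 10.64811716  4.09038542] 11.465857553838841
12.268334101192714
```

Request:
{"fn": "send_rows", "kwargs": {
  "gripper": 0,
  "rows": [
    {"linear": [0, 0, 0], "turn": 0},
    {"linear": [0, 0, 0], "turn": 0},
    {"linear": [0, 0, 0.3], "turn": 0},
    {"linear": [0, 0, 0.7], "turn": 0},
    {"linear": [0, 0, 0.8], "turn": 0}
  ]
}}

```text
time: 55.25
tcp_pos: [0.4774, 0.284, 0.1296]
tool_rot: [[-0.179, 0.984, -0.002], [0.984, 0.179, -0.002], [-0.001, -0.002, -1.0]]
wrist_force: [1.1, 0.6, -0.4]
finger_gap: 1.002
gripper_force: 0.0
```

Request:
{"fn": "send_rows", "kwargs": {
  "gripper": 1,
  "rows": [
    {"linear": [0.4, -0.1, 0], "turn": 1},
    {"linear": [0.4, -0.1, 0], "turn": 1},
    {"linear": [0.4, -0.1, 0], "turn": 1},
    {"linear": [0.4, -0.1, 0], "turn": 1},
    {"linear": [0.35, -0.1, 0], "turn": 1}
  ]
}}

```text
time: 55.88
tcp_pos: [0.5959, 0.2539, 0.129]
tool_rot: [[-0.506, 0.862, 0.0], [0.862, 0.506, -0.001], [-0.001, -0.0, -1.0]]
wrist_force: [-0.6, -1.0, 0.0]
finger_gap: 0.002
gripper_force: 0.0
```

Request:
{"fn": "send_rows", "kwargs": {
  "rows": [
    {"linear": [0, 0, 0], "turn": 1},
    {"linear": [0, 0, 0], "turn": 1},
    {"linear": [0, 0, 0], "turn": 1},
    {"linear": [0, 0, 0], "turn": 1},
    {"linear": [0, 0, 0], "turn": 1}
  ]
}}

```text
time: 56.5
tcp_pos: [0.5949, 0.2542, 0.129]
tool_rot: [[-0.771, 0.637, -0.0], [0.637, 0.771, -0.001], [-0.0, -0.001, -1.0]]
wrist_force: [-0.8, -0.3, -0.4]
finger_gap: -0.003
gripper_force: 0.0
```

Request:
{"fn": "send_rows", "kwargs": {
  "rows": [
    {"linear": [0, 0, 0], "turn": 1},
    {"linear": [0, 0, 0], "turn": 1},
    {"linear": [0, 0, 0], "turn": 1},
    {"linear": [0, 0, 0], "turn": 1},
    {"linear": [0, 0, 0], "turn": 1}
  ]
}}

```text
time: 57.12
tcp_pos: [0.5949, 0.2542, 0.129]
tool_rot: [[-0.942, 0.335, -0.0], [0.335, 0.942, -0.001], [-0.0, -0.001, -1.0]]
wrist_force: [0.1, 0.3, -0.3]
finger_gap: -0.001
gripper_force: 0.0
```

Request:
{"fn": "send_rows", "kwargs": {
  "rows": [
    {"linear": [0, 0, 0], "turn": 1},
    {"linear": [0, 0, 0], "turn": 1},
    {"linear": [0, 0, 0], "turn": 1},
    {"linear": [0, 0, 0], "turn": 1},
    {"linear": [0, 0, 0], "turn": 1}
  ]
}}

```text
time: 57.75
tcp_pos: [0.5949, 0.2542, 0.129]
tool_rot: [[-1.0, -0.008, -0.0], [-0.008, 1.0, -0.001], [0.0, -0.001, -1.0]]
wrist_force: [0.5, 0.7, 0.2]
finger_gap: 0.003
gripper_force: 0.0
```

Request:
{"fn": "send_rows", "kwargs": {
  "rows": [
    {"linear": [0, 0, 0], "turn": 1},
    {"linear": [0, 0, 0], "turn": 1},
    {"linear": [0, 0, 0], "turn": 0.45},
    {"linear": [0, 0, 0], "turn": 0}
  ]
}}

```text
time: 58.25
tcp_pos: [0.5948, 0.2546, 0.1292]
tool_rot: [[-0.985, -0.175, -0.0], [-0.175, 0.985, -0.0], [0.0, -0.0, -1.0]]
wrist_force: [-1.0, 0.1, -0.4]
finger_gap: 0.003
gripper_force: 0.0
```

```bash
python3 - <<'E'
from meas import *
t=snap("top","t18");s=snap("scene","s18")
o=ctrl.get_obs();print(o["tcp_pos"],toj(o["tcp_pos"]),np.degrees(np.arctan2(o["tool_rot"][1,1],o["tool_rot"][0,1])))
print(lever(s,.031),lever(s,.036))
for k,r in bars(t,(201,225,272,265),.033).items(): print("bed",k,f(r),toj(r[0]))
# knob top in both views: dark blobs
for n,im,X in(("top",t,[*tow(-.002,.081),.083]),("scene",s,[*tow(-.002,.081),.083])): print(n,proj(n,X))
E
```

```text
[0.5948561  0.25476076 0.12933631] [[0.1083 0.0261]] 100.08989654724869
(array([319.61290323, 163.22580645]), np.float64(1.3), np.float64(0.2052670063049935)) (array([319.61290323, 163.22580645]), np.float64(1.3), np.float64(1.0889306936414775))
bed bar1 0.5014 0.1532  49x35  ang 10.5 [[-0.0019 -0.0571]]
bed bar2 0.4948 0.1883  51x39  ang 9.4 [[-0.0021 -0.0214]]
bed bar3 0.5090 0.1178  48x35  ang 10.5 [[-0.0007 -0.0933]]
bed bar4 0.5141 0.0827  48x35  ang 10.5 [[-0.0019 -0.1287]]
top [[174.17640213 256.16743222]]
scene [[315.75102296 152.35845514]]
```

Request:
{"fn": "send_rows", "kwargs": {
  "rows": [
    {"linear": [-0.015, 0.08, -0.6], "turn": 0},
    {"linear": [0, 0, -0.6], "turn": 0},
    {"linear": [0, 0, -0.5], "turn": 0},
    {"linear": [0, 0, -0.175], "turn": 0},
    {"linear": [0, 0, 0], "turn": 0}
  ]
}}

```text
time: 58.98
tcp_pos: [0.5938, 0.2597, 0.0167]
tool_rot: [[-0.984, -0.176, -0.001], [-0.176, 0.984, -0.0], [0.001, -0.0, -1.0]]
wrist_force: [-0.3, -0.3, -0.2]
finger_gap: -0.001
gripper_force: 0.0
```

Request:
{"fn": "send_rows", "kwargs": {
  "rows": [
    {"linear": [-0.33, -0.06, 0], "turn": 0},
    {"linear": [-0.33, -0.06, 0], "turn": 0},
    {"linear": [-0.15, -0.027, 0], "turn": 0},
    {"linear": [0, 0, 0], "turn": 0}
  ]
}}

```text
time: 59.48
tcp_pos: [0.546, 0.2512, 0.0182]
tool_rot: [[-0.984, -0.176, 0.002], [-0.176, 0.984, 0.001], [-0.002, 0.0, -1.0]]
wrist_force: [-0.4, 1.0, 0.2]
finger_gap: 0.002
gripper_force: 0.0
```

Request:
{"fn": "send_rows", "kwargs": {
  "rows": [
    {"linear": [-0.1, -0.018, 0], "turn": 0},
    {"linear": [-0.1, -0.018, 0], "turn": 0}
  ]
}}

```text
time: 59.72
tcp_pos: [0.5414, 0.2508, 0.0201]
tool_rot: [[-0.984, -0.176, 0.016], [-0.176, 0.984, 0.004], [-0.016, 0.002, -1.0]]
wrist_force: [8.4, 0.7, 6.6]
finger_gap: 0.001
gripper_force: 4.0
```

Request:
{"fn": "send_rows", "kwargs": {
  "rows": [
    {"linear": [0.2, 0.036, 0], "turn": 0},
    {"linear": [0, 0, 0.2], "turn": 0},
    {"linear": [0, 0, 0], "turn": 0}
  ]
}}

```text
time: 60.1
tcp_pos: [0.5457, 0.251, 0.0296]
tool_rot: [[-0.984, -0.176, 0.001], [-0.176, 0.984, 0.0], [-0.001, 0.0, -1.0]]
wrist_force: [-0.2, 0.3, -0.6]
finger_gap: 0.004
gripper_force: 0.0
```

Request:
{"fn": "send_rows", "kwargs": {
  "rows": [
    {"linear": [-0.15, -0.027, 0], "turn": 0},
    {"linear": [-0.1, -0.018, 0], "turn": 0},
    {"linear": [-0.1, -0.018, 0], "turn": 0}
  ]
}}

```text
time: 60.48
tcp_pos: [0.5251, 0.2475, 0.0297]
tool_rot: [[-0.984, -0.176, 0.003], [-0.176, 0.984, 0.001], [-0.003, 0.001, -1.0]]
wrist_force: [3.0, 1.6, 2.5]
finger_gap: 0.004
gripper_force: 1.7
```

Request:
{"fn": "send_rows", "kwargs": {
  "rows": [
    {"linear": [-0.1, -0.018, 0.03], "turn": 0},
    {"linear": [-0.1, -0.018, 0.03], "turn": 0}
  ]
}}

```text
time: 60.72
tcp_pos: [0.511, 0.2447, 0.0323]
tool_rot: [[-0.984, -0.176, -0.002], [-0.176, 0.984, -0.0], [0.002, -0.0, -1.0]]
wrist_force: [2.4, 0.7, 1.1]
finger_gap: 0.0
gripper_force: 1.1
```

```bash
python3 - <<'E'
from meas import *
s=snap("scene","s19")
o=ctrl.get_obs();print(o["tcp_pos"],toj(o["tcp_pos"]),o["wrist_force"])
print(lever(s,.031))
E
```

```text
[0.50989643 0.24449966 0.03242782] [[0.0228 0.0312]] [0.84027055 0.44546443 0.68417246]
(array([308.6, 161. ]), np.float64(0.84), np.float64(4.656011139072879))
```

Request:
{"fn": "send_rows", "kwargs": {
  "rows": [
    {"linear": [-0.1, -0.018, 0.03], "turn": 0},
    {"linear": [-0.1, -0.018, 0.03], "turn": 0},
    {"linear": [-0.1, -0.018, 0], "turn": 0}
  ]
}}

```text
time: 61.15
tcp_pos: [0.4938, 0.2415, 0.0359]
tool_rot: [[-0.984, -0.176, -0.0], [-0.176, 0.984, -0.0], [0.0, -0.0, -1.0]]
wrist_force: [3.1, 0.1, -2.5]
finger_gap: 0.001
gripper_force: 1.3
```

Request:
{"fn": "send_rows", "kwargs": {
  "rows": [
    {"linear": [-0.07, -0.013, 0], "turn": 0},
    {"linear": [-0.07, -0.013, 0], "turn": 0}
  ]
}}

```text
time: 61.4
tcp_pos: [0.4879, 0.2406, 0.0366]
tool_rot: [[-0.984, -0.176, 0.004], [-0.176, 0.984, 0.001], [-0.005, 0.0, -1.0]]
wrist_force: [6.1, 0.6, -2.5]
finger_gap: 0.0
gripper_force: 2.8
```

```bash
python3 - <<'E'
from meas import *
s=snap("scene","s20")
o=ctrl.get_obs();print(o["tcp_pos"],toj(o["tcp_pos"]),o["wrist_force"])
print(lever(s,.031))
E
```

```text
[0.48743864 0.24042455 0.03662592] [[0.     0.0312]] [ 5.02008306 -0.06966046 -1.28460484]
(array([300.92857143, 155.92857143]), np.float64(0.4), np.float64(1.643985584855761))
```

Request:
{"fn": "send_rows", "kwargs": {
  "rows": [
    {"linear": [-0.07, -0.013, 0], "turn": 0},
    {"linear": [-0.07, -0.013, 0], "turn": 0},
    {"linear": [0, 0, 0], "turn": 0}
  ]
}}

```text
time: 61.82
tcp_pos: [0.4819, 0.2395, 0.0374]
tool_rot: [[-0.984, -0.176, 0.009], [-0.176, 0.984, 0.002], [-0.009, 0.001, -1.0]]
wrist_force: [9.5, 0.3, -1.0]
finger_gap: 0.003
gripper_force: 3.4
```

```bash
python3 - <<'E'
from meas import *
s=snap("scene","s21")
o=ctrl.get_obs();print(o["tcp_pos"],toj(o["tcp_pos"]),o["wrist_force"])
print(lever(s,.031))
E
```

```text
[0.48187503 0.23950937 0.0374084 ] [[-0.0056  0.0313]] [ 8.1278548   0.65567407 -0.77879985]
(array([298.39130435, 154.95652174]), np.float64(0.28), np.float64(0.5723872890162813))
```

Request:
{"fn": "send_rows", "kwargs": {
  "rows": [
    {"linear": [-0.08, -0.014, 0], "turn": 0},
    {"linear": [-0.06, -0.011, 0], "turn": 0},
    {"linear": [0, 0, 0], "turn": 0}
  ]
}}

```text
time: 62.25
tcp_pos: [0.4755, 0.2385, 0.0382]
tool_rot: [[-0.984, -0.176, 0.013], [-0.176, 0.984, 0.003], [-0.013, 0.001, -1.0]]
wrist_force: [10.3, 0.7, 0.4]
finger_gap: -0.0
gripper_force: 4.3
```

```bash
python3 - <<'E'
from meas import *
s=snap("scene","s22")
o=ctrl.get_obs();print(o["tcp_pos"],toj(o["tcp_pos"]),o["wrist_force"])
print(lever(s,.031))
E
```

```text
[0.47545621 0.23846843 0.03816887] [[-0.0121  0.0314]] [9.52849938 0.4032107  0.27517667]
(array([296.14285714, 154.14285714]), np.float64(0.16), np.float64(0.6838151813323418))
```

Request:
{"fn": "send_rows", "kwargs": {
  "rows": [
    {"linear": [-0.08, -0.014, 0], "turn": 0},
    {"linear": [-0.06, -0.011, 0], "turn": 0},
    {"linear": [0, 0, 0], "turn": 0}
  ]
}}

```text
time: 62.68
tcp_pos: [0.4681, 0.2373, 0.0386]
tool_rot: [[-0.984, -0.176, 0.015], [-0.176, 0.984, 0.004], [-0.015, 0.001, -1.0]]
wrist_force: [10.5, 1.5, 0.8]
finger_gap: -0.001
gripper_force: 4.7
```

```bash
python3 - <<'E'
from meas import *
s=snap("scene","s23")
o=ctrl.get_obs();print(o["tcp_pos"],toj(o["tcp_pos"]),o["wrist_force"])
print(lever(s,.031))
E
```

```text
[0.468137   0.23726527 0.03861256] [[-0.0195  0.0316]] [9.86786992 0.51127013 1.56119353]
(array([293.625     , 154.45833333]), np.float64(0.04), np.float64(1.1643622977516352))
```

Request:
{"fn": "send_rows", "kwargs": {
  "rows": [
    {"linear": [-0.05, -0.009, 0], "turn": 0},
    {"linear": [0, 0, 0], "turn": 0}
  ]
}}

```text
time: 62.98
tcp_pos: [0.4674, 0.2372, 0.0394]
tool_rot: [[-0.984, -0.176, 0.019], [-0.176, 0.984, 0.005], [-0.02, 0.001, -1.0]]
wrist_force: [12.9, 0.3, 2.4]
finger_gap: -0.0
gripper_force: 6.1
```

Request:
{"fn": "send_rows", "kwargs": {
  "rows": [
    {"linear": [0.3, 0.055, 0], "turn": 0},
    {"linear": [0.5, 0.09, 0.3], "turn": 0},
    {"linear": [0.3, 0.055, 0.9], "turn": 0},
    {"linear": [0, 0, 0.9], "turn": 0},
    {"linear": [-0.5, 0.9, 0], "turn": 0}
  ]
}}

```text
time: 63.6
tcp_pos: [0.4977, 0.3002, 0.1669]
tool_rot: [[-0.985, -0.17, 0.008], [-0.17, 0.985, 0.002], [-0.008, 0.001, -1.0]]
wrist_force: [0.3, 1.5, -0.8]
finger_gap: 0.005
gripper_force: 0.0
```

Request:
{"fn": "send_rows", "kwargs": {
  "rows": [
    {"linear": [-0.8, 0.6, 0], "turn": 0},
    {"linear": [-0.8, 0.6, 0], "turn": 0},
    {"linear": [-0.8, 0.6, 0], "turn": 0},
    {"linear": [-0.6, 0.6, 0], "turn": 0},
    {"linear": [0, 0, 0], "turn": 0}
  ]
}}

```text
time: 64.22
tcp_pos: [0.3096, 0.4461, 0.1619]
tool_rot: [[-0.983, -0.181, -0.003], [-0.181, 0.983, -0.001], [0.003, -0.0, -1.0]]
wrist_force: [0.7, 0.0, 0.4]
finger_gap: -0.005
gripper_force: 0.0
```

```bash
python3 - <<'E'
from meas import *
s=snap("scene","s24");t=snap("top","t24")
o=ctrl.get_obs();print(o["tcp_pos"],o["wrist_force"])
print(lever(s,.031))
for k,r in bars(t,(201,225,272,265),.033).items(): print("bed",k,f(r),toj(r[0]))
# black face front edge vs knob
cv2.imwrite("pics/j24.png",np.hstack([cv2.resize(t[200:290,165:285],(480,360),interpolation=2),cv2.resize(s[150:240,245:325],(320,360),interpolation=2)]))
E
```

```text
[0.31253419 0.44441    0.16182047] [ 0.12433321 -0.03536035  0.49126953]
(array([293.40740741, 155.18518519]), np.float64(0.02), np.float64(0.5968617068264421))
bed bar1 0.5014 0.1533  49x35  ang 10.9 [[-0.0018 -0.057 ]]
bed bar2 0.4948 0.1883  51x38  ang 8.7 [[-0.002  -0.0214]]
bed bar3 0.5088 0.1178  48x34  ang 10.8 [[-0.0009 -0.0932]]
bed bar4 0.5141 0.0827  48x35  ang 10.5 [[-0.0019 -0.1287]]
```

View pics/j24.png

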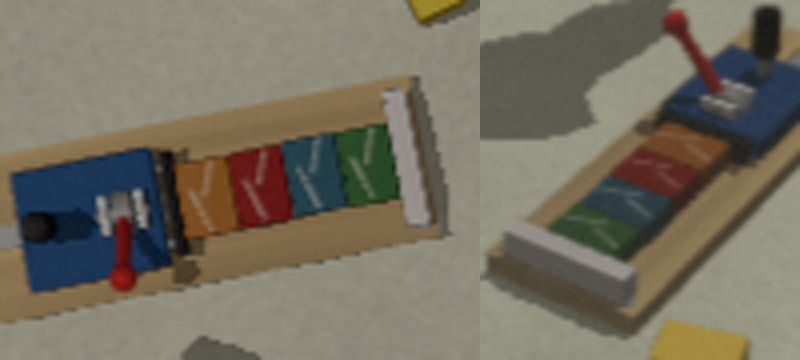

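The last picture shows the lever leaning back to its locked side at (123,275) and the four bars tight in a row between the sprung face at (170,200) and the stop at (405,155). The robot is clear of everything.

```bash
python3 -c "
from plant import ctrl
print(ctrl.sign_off())"
```

```text
the job is handed in; nothing more can be done
None
```

The job is handed in: the spacer is in the green tray, all four bars lie in one row against the stop, the sprung face is pushed in about 5 mm (my estimate from force and travel), and the lever is locked; one early, failed push on the lever peaked at about 109 N at the wrist.

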